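# Rebuild the wash-arm bearing stack of a dish machine

## Task

The wash-arm bearing of the dish machine has been cleaned and must go back together: thread the spacer, then the washer, then the flanged bushing (flange down) onto the upright stud, and press the stack down until the stiff seat under it is fully home and stops. Feel for the stud and never push it or anything on it harder than 35 N; let go at the end and leave the cup, bowl and brush where they are.

Things in the scene. Friction and masses are not known exactly. Their poses are not given: they have to be found in the camera images.
- hub: Bearing carrier fixed to the bench: an aluminium foot 140 x 110 x 20 mm (x, y, z) with an upright steel stud; origin at the centre of its underside, z up. Two discs around the stud's foot, 36 and 24 mm radius, end 26 mm above the origin. Carrier, stud, seat, and whatever is on them, must never be pushed with more than 35 N.
- hub_axis (a point): Point 120 mm above the hub's origin, at the height of the stud's flat upper end. The stud (plain, 12 mm diameter, rigid) is NOT here: it stands on a turned eccentric disc, its axis always 5 mm sideways from this point, in any direction, different each time and not in any measured pose. It does not turn when pushed. Find it by feel or sight.
- hub_seat (a point): Point 36 mm above the hub's origin: the height of the seat's upper face when fully home. The seat is a black rubber disc, 36 mm diameter, around the stud, that slides stiffly down (about 6 N moves it; no spring, stays where left). Its upper face starts 5 to 8 mm higher than this point and stops dead at this height.
- mat: Grey plastic drip mat fixed to the bench, 260 x 270 x 4 mm; origin at the centre of its underside. The three steel parts stand on it, in any arrangement, at least 80 mm apart.
- spacer: Spacer: plain steel tube standing upright, 30 mm outside diameter, 14 mm bore, 30 mm high, about 90 g; origin at the centre of its underside, z along the bore, up. Goes on first; home, its origin is 36 mm above the hub's.
- washer: Thick flat steel washer lying flat, 44 mm outside diameter, 14 mm bore, 8 mm thick, about 60 g; origin at the centre of its underside, z along the bore. Goes on second; home, its origin is 66 mm above the hub's.
- bushing: Flanged steel bushing: flange 36 mm diameter and 6 mm thick at the bottom, above it a neck of 26 mm diameter and 20 mm high (26 mm high in all), 14 mm bore, about 80 g; origin at the centre of the flange's underside, z along the bore, up. Stands flange down and goes on last, flange down; fully home, its origin is 74 mm above the hub's (up to 82 mm before the seat is pressed).
- cup: Blue ceramic cup, 72 mm diameter, 75 mm high; origin at the centre of its underside. Not part of the job.
- bowl: Small steel bowl, 90 mm diameter, 45 mm high; origin at the centre of its underside. Not part of the job.
- brush: Dish brush lying on the bench along its own x, handle to -x; origin at the centre of its underside. Not part of the job.
There are look-alikes about, which are no part of the job. What is shaped like the spacer but blue or turquoise is not meant. Of the things shaped like the washer, the steel one is meant.

How it is judged:
On the way, in this order (a step that is already met when the one before it is completed fails the run):
1. the spacer is down on the seat, around the stud (z of spacer in the frame of hub between 0.032 and 0.056 m and horizontal distance between spacer and hub below 0.0085 m), for 0.2 s.
2. the washer lies on the spacer, around the stud (all of step 1 and z of washer in the frame of hub between 0.06 and 0.084 m and horizontal distance between washer and hub below 0.0085 m), for 0.2 s.
3. the bushing is threaded onto the stud over the washer (all of step 2 and z of bushing in the frame of hub between 0.068 and 0.096 m and horizontal distance between bushing and hub below 0.0085 m), for 0.1 s.
At the end, for the whole second after the job is handed in: Spacer, washer, bushing are around the stud in that order, released, at rest, upright within 0.12 rad (flange down); undersides within 2 mm of 36, 66 and 74 mm above the hub's underside (seat home), axes within 8.5 mm of the hub's centre (z of spacer in the frame of hub between 0.0335 and 0.038 m and horizontal distance between each of spacer, washer, bushing and hub below 0.0085 m and z of washer in the frame of hub between 0.0635 and 0.068 m and z of bushing in the frame of hub between 0.0715 and 0.076 m and angle between each of spacer, washer, bushing's own z axis and vertical below 0.12 rad and linear speed of each of spacer, washer, bushing below 0.02 m/s); the robot touches nothing.
It fails at once if a part, the fingers or the arm pushes on the carrier, its stud or its seat with more than 35 N (contact force between any of spacer, washer, bushing, the fingers, the arm and hub above 35 N).
It fails at once if the cup, bowl or brush is moved by more than 30 mm (distance of any of cup, bowl, brush from where it was at the start of the episode above 0.03 m).
It also fails if it takes over 72 s, if anything falls off the work surface, if the arm or the gripper's body presses on something with over 40 N, if the wrist force passes 120 N, or if a joint passes its speed limit or range.

## Robot

A 6-joint arm with a two-finger parallel gripper is mounted at the origin on the work surface. World frame = base frame: x ahead of the robot, y to its left, z up, the work surface at z = 0. Lengths are in m, angles in rad, forces in N, time in s.
With the tool pointing down it reaches from about 0.35 to 0.975 m from the base axis. Payload 4.9 kg.
Tool frame: the origin (TCP) lies at the very end of the fingers, on their centre line; the grasp point (between the pads) lies 19 mm behind it; y points along the fingers, z is the direction in which the jaws open and shut, and the axes are right-handed (so a half turn about y gives the same grasp; the last joint's range is limited). The gripper opens to 85 mm and grips with 20 to 120 N. Pads are 22 mm wide; open, the fingers measure 114 mm over their backs; the gripper's body (76 mm by 85 mm) begins 54 mm behind the grasp point. The pads swing forward as they close: fully open they stand 13 mm farther back than shut.
Start: joints at [-0.119, 0.053, 1.613, -0, 1.476, -0.119], TCP at [0.625, 0, 0.231] pointing down, gripper open.
Joint ranges: [-3.01, 3.01], [-1.01, 2.22], [0.06, 2.58], [-1.02, 4.17], [0.09, 2.62], [-3.14, 3.14]. Speed limits (rad/s): [2.57, 2.57, 3.14, 3.14, 3.14, 3.14].

## Interface

Orientations are given as a rotation vector (axis times angle).
In Python, from station import ctrl gives the robot as it stands.
- The arm moves only by the tool arm_command, never from a script. Its argument "steps" is a list of rows, each a list of 3 entries, a list of its own where there are three numbers: the shift along the tool's x, y, z in m, then the turn, a rotation vector about the tool's x, y, z in degrees, then the opening, from 0 (shut) to 1 (fully open). In form: [[[dx, dy, dz], [ax, ay, az], gripper], ...]. A call has 1 to 5 rows; each row is the pose to reach, as a shift and turn from the pose measured when the call began, along the tool's axes at that moment; what a row does not reach only later rows make up. A row lasts 1/10 s, in which the tool goes at most 50 mm and 8.59 degrees, less where a joint would pass 70% of its speed; a pose out of reach is approached as far as the arm can. A call with a gripper value outside its range is refused whole. The fingers move at their own pace and stop on an object; "force" is the grip in N (left out, the last holds). Time passes only in rows, so rows that repeat a pose let the fingers close. It gives the time, the measured TCP pose, the force and the opening at its end, in the units of the state.
- ctrl.get_obs(): the state, without advancing time (a new reading comes with each control period).
- ctrl.get_image(name): name is "scene" or "side" or "wrist"; returns a dict with "img" (384x512x3 uint8, red, green, blue), "camera_matrix" (3x3 intrinsics, pixels), "world_from_camera" (4x4, takes a point from camera to world coordinates). Camera axes: x right, y up, looking along -z (the intrinsics and any distortion apply to the point x, -y, -z); pixel columns grow to the right and rows downward; lengths in m; the calibration is good to about 2 mm. A picture is of the moment at which its call begins. There is no depth.
- ctrl.finish_job(): hands the job in, once; it reports no verdict.
Trained networks look in a picture, given as the dict that the camera call returned (one of the last four; its "shot" number tells which), for a name from the list of things; names that differ only in an ending like _2 or _b are one class to them, and where a whole thing is asked for, a point or a joint stands for the part that bears it (a point fixed in the world has none). Each returns a list of dicts, best first, with "confidence" (0 to 1); they miss things now and then, are a little off and sometimes report something else, mostly with a low value. They report only what shows in the picture. A call takes as long as a camera call. They do not tell look-alikes from the thing itself.
- ctrl.boxes_of(picture, name): "position" ([row, column] in pixels, amid what is visible of it).
The state is a dict: "t": time; "q": joint angles; "dq": joint speeds; "effort": joint torques, N m; "tool_pos": TCP position; "tool_rot": TCP orientation; "contact_force": force on the tool from outside, world axes, zero at the start; "wrist_torque": the same for the moment, N m; "opening": finger opening in m.
Only numpy, scipy, OpenCV 4.12 (cv2) and the standard library are available. Lean on these libraries where they do the work, as an engineer would, in place of code of your own. Each camera call takes 0.05 s, during which the arm holds its last target.

## Working session

There is one attempt and no reset: what is moved stays moved. The work goes in short steps, Python scripts to look and compute and a tool call to move; the robot and the scene stay as the last step left them, time stands still between calls to the robot, and variables do not carry over. Pictures are saved under pics/ and viewed, and the job is handed in when it is done.

Besides the shell and the picture viewer there is one more tool, called after ">>>" as name(argument=value, ...), one argument or row to a line, values as JSON. arm_command: Moves the arm, as the interface text tells. Its arguments: {"type":"object","properties":{"steps":{"type":"array"},"force":{"type":"number"}},"required":["steps"]}

```bash
ls; mkdir -p pics
cat > h.py <<'E'
import numpy as np,cv2
from station import ctrl
from scipy.spatial.transform import Rotation as R
def ray(d,rc):
    K=np.array(d["camera_matrix"]);T=np.array(d["world_from_camera"])
    v=np.linalg.inv(K)@[rc[1],rc[0],1.];v=np.array([v[0],-v[1],-v[2]])
    return T[:3,3],T[:3,:3]@v
def atz(d,rc,z):
    o,v=ray(d,rc);return o+v*(z-o[2])/v[2]
def proj(d,p):
    K=np.array(d["camera_matrix"]);T=np.array(d["world_from_camera"])
    c=T[:3,:3].T@(np.array(p)-T[:3,3]);u=K@[c[0],-c[1],-c[2]];return u[1]/u[2],u[0]/u[2]
def save(d,n): cv2.imwrite("pics/"+n,np.array(d["img"])[:,:,::-1])
E
python3 - <<'E'
from h import *
o=ctrl.get_obs()
for k in o: print(k,np.round(o[k],3) if not isinstance(o[k],str) else o[k])
for n in ["scene","side","wrist"]:
    d=ctrl.get_image(n);save(d,n+"0.png");print(n,d.keys(),np.round(d["world_from_camera"],3).tolist(),np.round(d["camera_matrix"],1).tolist())
    for nm in ["hub","spacer","washer","bushing","cup","bowl","brush","mat"]:
        if n!="x":
            for b in ctrl.boxes_of(d,nm)[:4]:
                print(nm,np.round(b["position"],1),round(b["confidence"],2),np.round(atz(d,b["position"],0.015),3))
print(ctrl.get_obs()["t"])
E
```

```text
pics
t 0.0
q [-0.119  0.053  1.614 -0.     1.476 -0.119]
dq [ 0.001 -0.001  0.001 -0.001 -0.003 -0.001]
effort [ 0.0000e+00 -3.9367e+01 -3.7018e+01 -0.0000e+00  7.0000e-03 -0.0000e+00]
tool_pos [0.624 0.    0.23 ]
tool_rot [-1.211  1.211 -1.208]
contact_force [-0.462  0.034 -0.413]
wrist_torque [-0.004 -0.002 -0.003]
opening 0.085
scene dict_keys(['img', 'camera_matrix', 'world_from_camera', 'shot']) [[0.286, -0.694, 0.661, 1.157], [0.958, 0.197, -0.207, -0.115], [0.014, 0.693, 0.721, 0.782], [0.0, 0.0, 0.0, 1.0]] [[363.3, 0.0, 259.7], [0.0, 363.3, 184.4], [0.0, 0.0, 1.0]]
hub [249.8 146.4] 0.69 [ 0.593 -0.229  0.015]
spacer [213.6 201.2] 0.68 [ 0.515 -0.078  0.015]
spacer [164.5 230.4] 0.41 [0.347 0.043 0.015]
spacer [290.9 250.2] 0.17 [ 0.771 -0.011  0.015]
washer [186.7 297. ] 0.56 [0.492 0.208 0.015]
cup [288.6 248.6] 0.56 [ 0.764 -0.013  0.015]
bowl [298.7 166.1] 0.67 [ 0.737 -0.197  0.015]
brush [184.7 179.6] 0.91 [ 0.391 -0.119  0.015]
mat [245.6 146.9] 0.67 [ 0.58  -0.227  0.015]
mat [211.9 279.6] 0.66 [0.568 0.129 0.015]
side dict_keys(['img', 'camera_matrix', 'world_from_ca
[... 750 characters left out ...]
camera', 'shot']) [[1.0, 0.001, 0.0, 0.627], [-0.001, 0.945, 0.326, 0.084], [0.0, -0.326, 0.945, 0.373], [0.0, 0.0, 0.0, 1.0]] [[280.4, 0.0, 255.7], [0.0, 280.4, 193.0], [0.0, 0.0, 1.0]]
hub [301.5 226.2] 0.81 [ 0.58  -0.219  0.015]
spacer [130.3  31.2] 0.96 [0.345 0.044 0.015]
spacer [126.4 153.6] 0.91 [0.499 0.049 0.015]
spacer [218.5 177. ] 0.89 [ 0.517 -0.077  0.015]
washer [  0.  128.9] 0.43 [0.488 0.184 0.015]
bushing [ 53.4 233.3] 0.94 [0.601 0.131 0.015]
cup [186.9 392.4] 0.95 [ 0.81  -0.031  0.015]
bowl [306.6 329.6] 0.77 [ 0.743 -0.229  0.015]
brush [245.4  77.3] 0.56 [ 0.369 -0.119  0.015]
brush [129.3 151.1] 0.32 [0.495 0.045 0.015]
mat [ 79.3 189.6] 0.83 [0.548 0.103 0.015]
1.35
```

View images.

View pics/scene0.png

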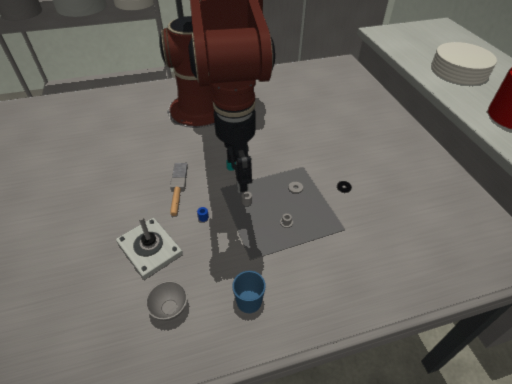

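View pics/side0.png

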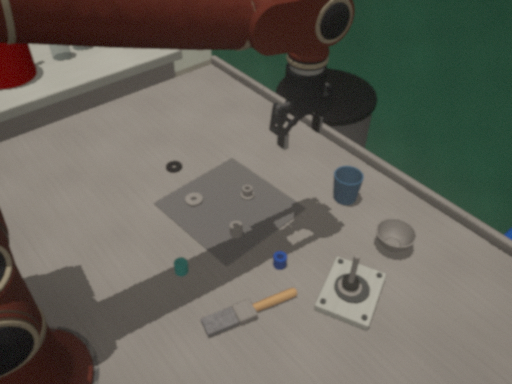

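View pics/wrist0.png

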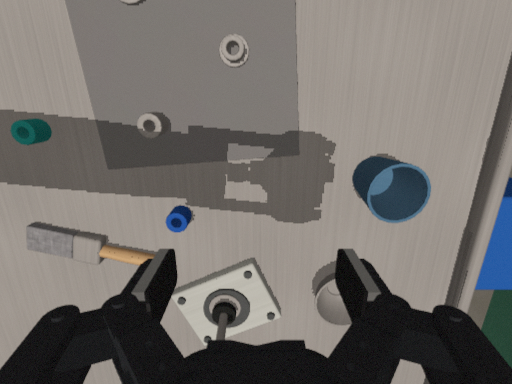

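```bash
cat >> h.py <<'E'
def mv(target,o=None):
    o=o or ctrl.get_obs();M=R.from_rotvec(o["tool_rot"]).as_matrix()
    return np.round(M.T@(np.array(target)-o["tool_pos"]),4)
E
python3 - <<'E'
from h import *
o=ctrl.get_obs();print(np.round(R.from_rotvec(o["tool_rot"]).as_matrix(),3))
print(mv([.498,.049,.15]))
img=cv2.imread("pics/wrist0.png")
cv2.imwrite("pics/wz.png",cv2.resize(img[250:350,150:300],None,fx=5,fy=5,interpolation=cv2.INTER_CUBIC))
E
```

```text
[[ 0.  0.  1.]
 [-1.  0.  0.]
 [-0. -1.  0.]]
[-0.049   0.0813 -0.127 ]
```

View pics/wz.png

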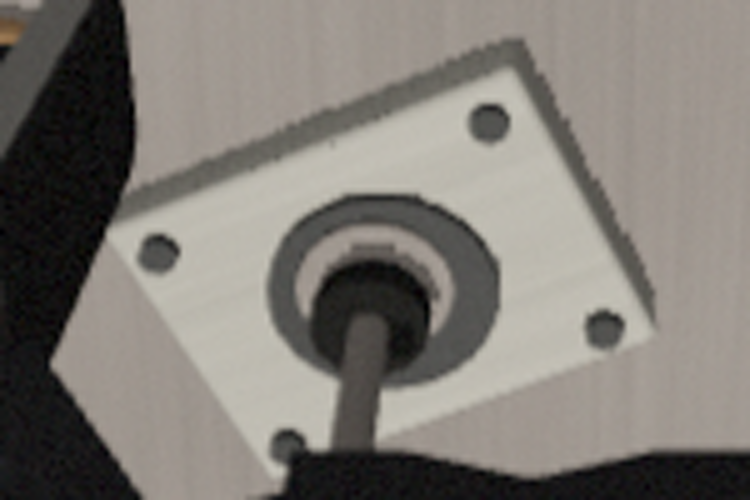

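>>> arm_command(
  steps=[
    [[-0.016,0.027,-0.042],[0,0,0],0.7],
    [[-0.033,0.054,-0.084],[0,0,0],0.7],
    [[-0.049,0.08,-0.127],[0,0,0],0.7],
    [[-0.049,0.08,-0.127],[0,0,0],0.7],
    [[-0.049,0.08,-0.127],[0,0,0],0.7],
  ],
  force=40,
)

```text
t: 1.85
tool_pos: [0.4961, 0.0495, 0.1497]
tool_rot: [-1.211, 1.21, -1.207]
contact_force: [1.6, 0.1, -0.3]
opening: 0.0598
```

Run:
```python
from h import *
o=ctrl.get_obs();print(o["t"],o["tool_pos"],o["opening"])
d=ctrl.get_image("wrist");save(d,"w1.png")
print(np.round(d["world_from_camera"],3).tolist())
b=ctrl.boxes_of(d,"spacer")
for x in b[:3]: print(x["position"],x["confidence"],atz(d,x["position"],.019))
```

```text
1.85 [0.49610888 0.04950279 0.14971582] 0.05975139291045984
[[1.0, -0.001, 0.002, 0.498], [-0.0, 0.945, 0.326, 0.134], [-0.002, -0.326, 0.945, 0.292], [0.0, 0.0, 0.0, 1.0]]
[185.5, 110.7] 0.86 [0.34928997 0.04745091 0.019     ]
[285.3, 272.6] 0.71 [ 0.51701364 -0.07391372  0.019     ]
[188.7, 258.9] 0.65 [0.50066615 0.04412159 0.019     ]
```

View pics/w1.png

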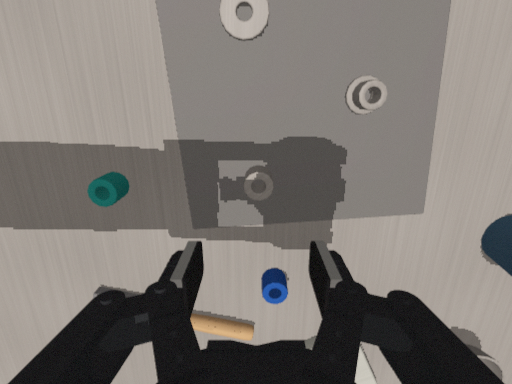

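Run:
```python
from h import *
img=cv2.imread("pics/w1.png")
a=cv2.resize(img[150:220,220:300],None,fx=7,fy=7,interpolation=cv2.INTER_CUBIC)
a=np.clip(a.astype(float)*1.8,0,255).astype(np.uint8)
b=cv2.resize(img[60:130,330:400],None,fx=7,fy=7,interpolation=cv2.INTER_CUBIC)
c=np.zeros((490,1050,3),np.uint8);c[:,:560]=a;c[:,560:]=b
cv2.imwrite("pics/z1.png",cv2.resize(c,None,fx=.76,fy=.76))
```

```text
(no output)
```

View pics/z1.png

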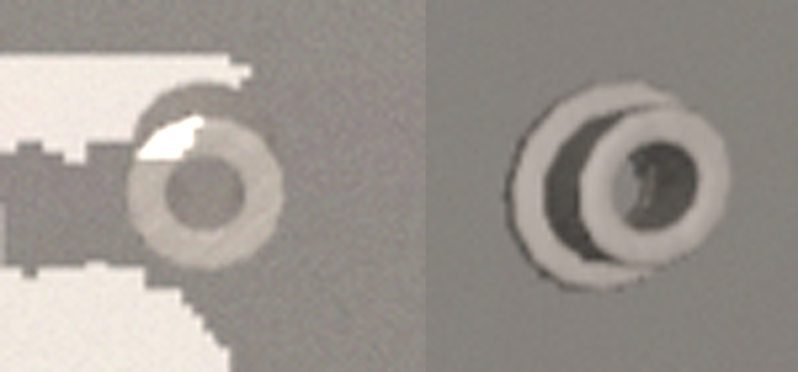

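```bash
cat > calc.py <<'E'
from h import *
import pickle
E
python3 - <<'E'
from h import *
d=ctrl.get_image("wrist")
print("sp",atz(d,[186.1,258.3],.034),"bu",atz(d,[94.7,372.7],.030),"wa",atz(d,[12,244],.012))
o=ctrl.get_obs();print(o["tool_pos"])
p=atz(d,[186.1,258.3],.034)
print(mv([p[0],p[1],.019]))
E
```

```text
sp [0.50445566 0.04972754 0.034     ] bu [0.60668368 0.13399473 0.03      ] wa [0.49193433 0.20241604 0.012     ]
[0.50047202 0.04856927 0.15377889]
[-0.0012  0.1348  0.0034]
```

```bash
cat >> h.py <<'E'
def crop(d,r,c,n,half=30,s=10,gain=1.5):
    img=np.array(d["img"])[:,:,::-1]
    r0,c0=int(r-half),int(c-half)
    a=cv2.resize(img[max(r0,0):r0+2*half,max(c0,0):c0+2*half],None,fx=s,fy=s,interpolation=cv2.INTER_CUBIC)
    a=np.clip(a.astype(float)*gain,0,255).astype(np.uint8)
    for k in range(0,2*half,10):
        cv2.putText(a,str(max(c0,0)+k),(k*s,10),0,.35,(0,0,255));cv2.putText(a,str(max(r0,0)+k),(0,k*s+5),0,.35,(0,0,255))
        cv2.line(a,(k*s,0),(k*s,a.shape[0]),(0,0,255),1);cv2.line(a,(0,k*s),(a.shape[1],k*s),(0,0,255),1)
    cv2.imwrite("pics/"+n,a)
def mem(k,d): 
    import pickle;pickle.dump({x:np.array(d[x]) for x in d},open(k+".pkl","wb"))
def rec(k):
    import pickle;return pickle.load(open(k+".pkl","rb"))
E
python3 - <<'E'
from h import *
d=ctrl.get_image("wrist");mem("w2",d);o=ctrl.get_obs();print(o["t"],o["tool_pos"],np.round(d["world_from_camera"],4).tolist())
b=proj(d,[.502,.049,.034]);print(b)
crop(d,b[0],b[1],"z2.png")
E
```

```text
2.05 [0.50058613 0.04849423 0.15382409] [[1.0, 0.0028, -0.004, 0.5015], [-0.0014, 0.9452, 0.3266, 0.1327], [0.0047, -0.3266, 0.9452, 0.2959], [0.0, 0.0, 0.0, 1.0]]
(np.float64(186.4956976345087), np.float64(255.09213799164144))
```

View pics/z2.png

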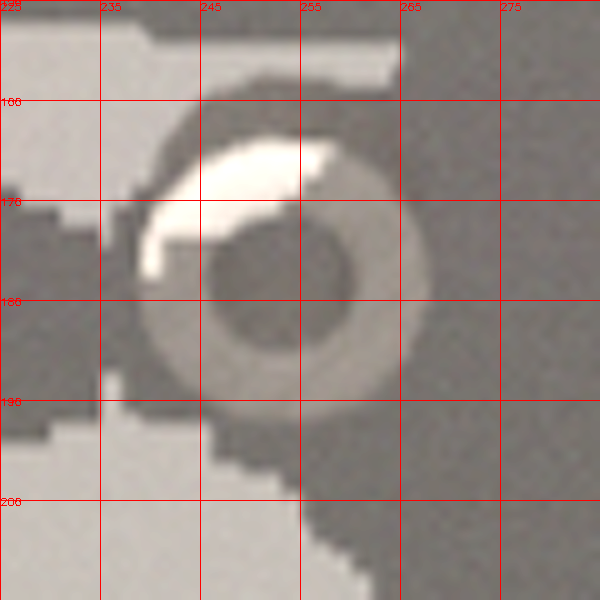

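Run:
```python
from h import *
d=rec("w2");o=ctrl.get_obs();M=R.from_rotvec(o["tool_rot"]).as_matrix();print(o["t"],o["tool_pos"],np.round(M,4))
p=atz(d,[183.4,252.9],.034);print(p)
print(mv([p[0],p[1],.019]))
```

```text
2.05 [0.50058613 0.04849423 0.15382409] [[-6.0e-04  4.5e-03  1.0e+00]
 [-1.0e+00 -3.0e-04 -6.0e-04]
 [ 3.0e-04 -1.0e+00  4.5e-03]]
[0.49986565 0.05217952 0.034     ]
[-0.0037  0.1348 -0.0013]
```

>>> arm_command(
  steps=[
    [[-0.004,0.04,-0.0013],[0,0,0],0.6],
    [[-0.004,0.08,-0.0013],[0,0,0],0.6],
    [[-0.004,0.11,-0.0013],[0,0,0],0.6],
    [[-0.004,0.138,-0.0013],[0,0,0],0.6],
    [[-0.004,0.138,-0.0013],[0,0,0],0.6],
  ],
)

```text
t: 2.55
tool_pos: [0.4982, 0.0521, 0.0128]
tool_rot: [-1.21, 1.212, -1.209]
contact_force: [-0.8, -0.4, -0.3]
opening: 0.0511
```

Run:
```python
from h import *
o=ctrl.get_obs();print(o["t"],o["tool_pos"],o["contact_force"],mv([.4999,.0522,.016]))
d=ctrl.get_image("wrist");save(d,"w3.png");o=ctrl.get_obs();print(o["tool_pos"],proj(d,[.4999,.0522,.034]))
```

```text
2.55 [0.49824368 0.05210495 0.01277704] [-0.79632491 -0.37152755 -0.32703645] [-0.0001 -0.0032  0.0016]
[0.49997992 0.05209635 0.01511506] (np.float64(272.10594267571474), np.float64(255.7821552789845))
```

View pics/w3.png

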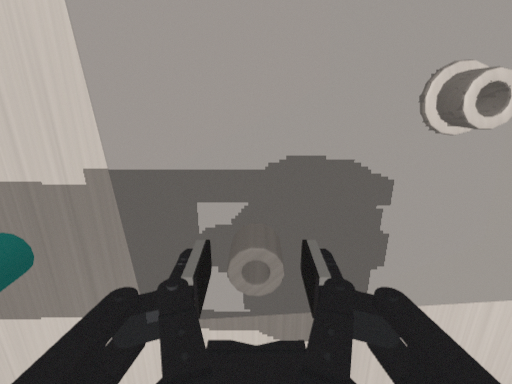

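>>> arm_command(
  steps=[
    [[0,0,0],[0,0,0],0.2],
    [[0,0,0],[0,0,0],0.2],
    [[0,0,0],[0,0,0],0.2],
    [[0,0,0],[0,0,0],0.2],
  ],
  force=40,
)

```text
t: 3.0
tool_pos: [0.5025, 0.0519, 0.0178]
tool_rot: [-1.204, 1.204, -1.214]
contact_force: [1.0, -0.2, 6.3]
opening: 0.0279
```

>>> arm_command(
  steps=[
    [[0,-0.03,0],[0,0,0],0.2],
    [[0,-0.07,0],[0,0,0],0.2],
    [[0,-0.11,0],[0,0,0],0.2],
    [[0,-0.15,0],[0,0,0],0.2],
    [[0,-0.19,0],[0,0,0],0.2],
  ],
)

```text
t: 3.5
tool_pos: [0.5007, 0.0521, 0.2097]
tool_rot: [-1.203, 1.204, -1.214]
contact_force: [1.2, 1.2, -1.0]
opening: 0.0277
```

Run:
```python
from h import *
d=ctrl.get_image("wrist");save(d,"w4.png");mem("w4",d);o=ctrl.get_obs();print(o["t"],o["tool_pos"],o["contact_force"],o["opening"],mv([.58,-.224,.21]))
b=ctrl.boxes_of(d,"spacer")
for x in b[:3]: print(x["position"],x["confidence"])
```

```text
3.55 [0.50458701 0.0519969  0.21826776] [ 3.28992786 -0.12281334  4.30376167] 0.027727950325107217 [0.2759 0.0102 0.0755]
[259.9, 258.3] 0.91
[173.9, 127.6] 0.69
[333.3, 277.2] 0.6
```

View pics/w4.png

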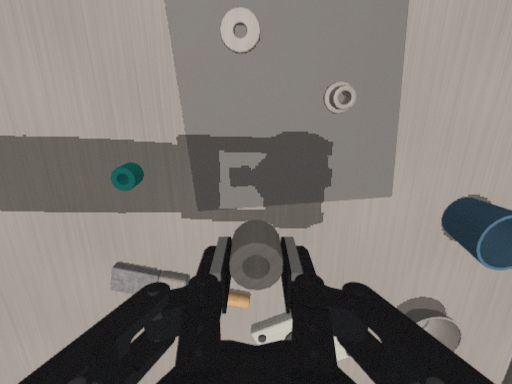

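Run:
```python
from h import *
o=ctrl.get_obs();M=R.from_rotvec(o["tool_rot"]).as_matrix();print(np.round(M,4));print(mv([.58,-.265,.21]))
M0=np.array([[0,0,1],[-1,0,0],[0,-1,0]])
print("fix deg",np.degrees(R.from_matrix(M.T@M0).as_rotvec()))
```

```text
[[-0.001   0.0212  0.9998]
 [-1.     -0.0013 -0.001 ]
 [ 0.0012 -0.9998  0.0212]]
[0.3169 0.0079 0.0754]
fix deg [-1.21328371 -0.05636494  0.07222191]
```

>>> arm_command(
  steps=[
    [[0.05,0.002,0.012],[-1.2,0,0],0.2],
    [[0.1,0.002,0.024],[-1.2,0,0],0.2],
    [[0.15,0.002,0.036],[-1.2,0,0],0.2],
    [[0.2,0.002,0.048],[-1.2,0,0],0.2],
    [[0.25,0.005,0.06],[-1.2,0,0],0.2],
  ],
)

```text
t: 4.1
tool_pos: [0.5626, -0.1916, 0.2125]
tool_rot: [-1.209, 1.209, -1.211]
contact_force: [0.6, -0.6, -1.4]
opening: 0.0279
```

```bash
cat > st.py <<'E'
from h import *
import sys
o=ctrl.get_obs();M=R.from_rotvec(o["tool_rot"]).as_matrix()
M0=np.array([[0,0,1],[-1,0,0],[0,-1,0]])
print(round(float(o["t"]),2),np.round(o["tool_pos"],4),"F",np.round(o["contact_force"],1),"T",np.round(o["wrist_torque"],2),"op",round(float(o["opening"]),4),"fix",np.round(np.degrees(R.from_matrix(M.T@M0).as_rotvec()),2))
if len(sys.argv)>3: print("mv",mv([float(x) for x in sys.argv[1:4]]))
E
python3 st.py .58 -.265 .175
```

```text
4.1 [ 0.5626 -0.1916  0.2125] F [ 0.6 -0.6 -1.4] T [-0.02 -0.07 -0.01] op 0.0279 fix [-0.03 -0.06  0.06]
mv [0.0733 0.0376 0.0175]
```

>>> arm_command(
  steps=[
    [[0.04,0.01,0.01],[0,0,0],0.2],
    [[0.073,0.025,0.0175],[0,0,0],0.2],
    [[0.073,0.037,0.0175],[0,0,0],0.2],
    [[0.073,0.037,0.0175],[0,0,0],0.2],
    [[0.073,0.037,0.0175],[0,0,0],0.2],
  ],
)

```text
t: 4.6
tool_pos: [0.5795, -0.2635, 0.1748]
tool_rot: [-1.21, 1.21, -1.209]
contact_force: [0.3, -0.9, -0.9]
opening: 0.0282
```

```bash
python3 st.py
python3 - <<'E'
from h import *
d=ctrl.get_image("wrist");save(d,"w5.png");mem("w5",d);o=ctrl.get_obs();mem("o5",o)
E
python3 st.py
```

```text
4.6 [ 0.5795 -0.2635  0.1748] F [ 0.3 -0.9 -0.9] T [ 0.03 -0.01 -0.09] op 0.0282 fix [ 0.05 -0.02 -0.01]
4.65 [ 0.58   -0.2635  0.1758] F [-0.  -0.1 -0.4] T [0.01 0.03 0.04] op 0.028 fix [-0.03  0.01  0.05]
```

View pics/w5.png

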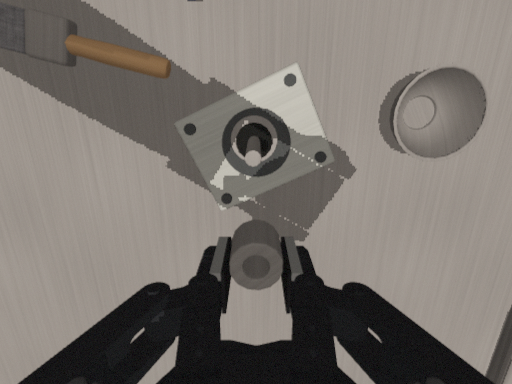

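Stud tip visible near (157,254), held spacer top near (266,256). Zooming in.

Run:
```python
from h import *
d=rec("w5")
crop(d,155,255,"z5a.png",20,15,2.0)
crop(d,258,256,"z5b.png",40,10,2.5)
a=cv2.imread("pics/z5a.png");b=cv2.imread("pics/z5b.png")
b=b[:600,:];b=cv2.resize(b,(450,450*b.shape[0]//b.shape[1]))
```

```text
(no output)
```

View pics/z5a.png

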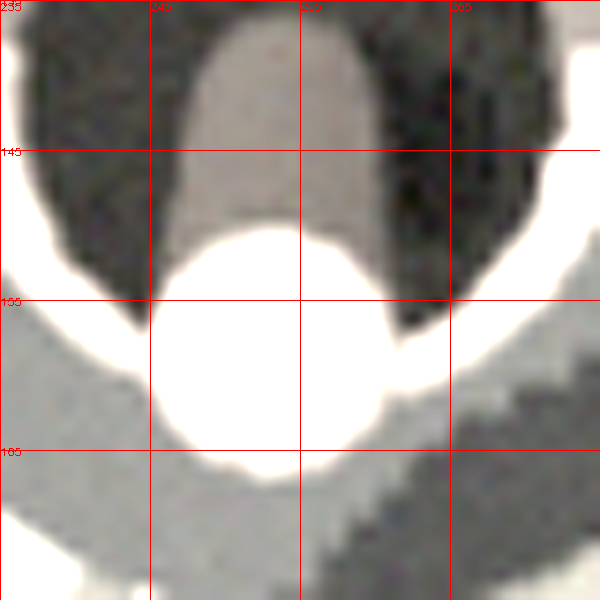

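View pics/z5b.png

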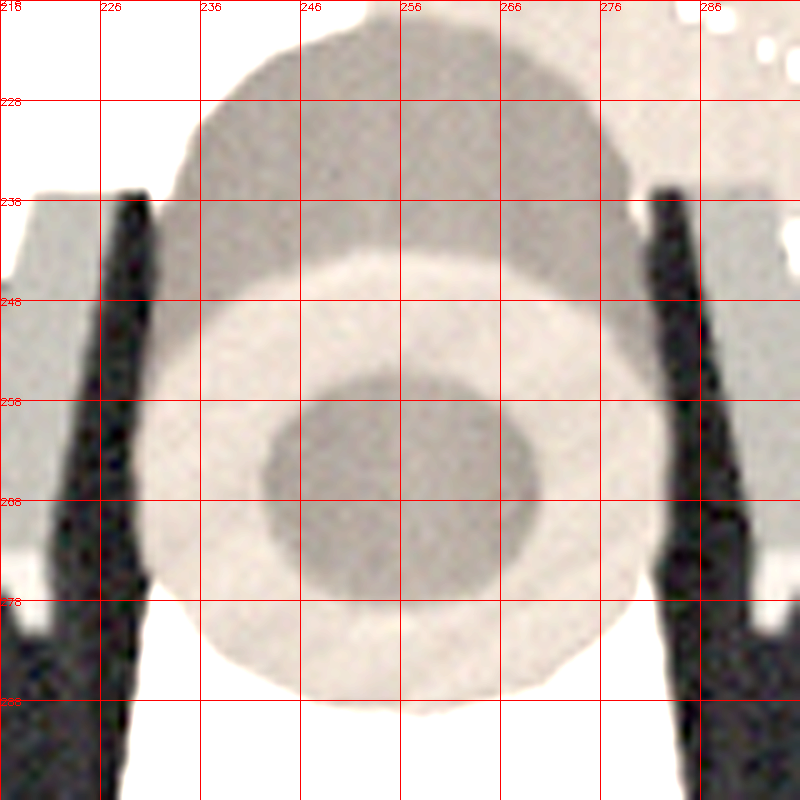

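Run:
```python
from h import *
d=rec("w5");o=rec("o5");t=o["tool_pos"]
s=atz(d,[158.0,252.5],.12);print("stud",s)
for k in (.016,.0175,.019):
    p=atz(d,[266.3,255.7],t[2]+k);print(k,"bore-tcp",np.round(p-t,4), "target tcp",np.round(s-(p-t),4)[:2])
    print(np.linalg.norm(atz(d,[266.3,241.75],t[2]+k)-atz(d,[266.3,269.55],t[2]+k)))
for c in ([138,254.],[150,240]): pass
```

```text
stud [ 0.5787891  -0.22090131  0.12      ]
0.016 bore-tcp [0.0011 0.0007 0.016 ] target tcp [ 0.5777 -0.2216]
0.014424857903236806
0.0175 bore-tcp [0.0011 0.0017 0.0175] target tcp [ 0.5777 -0.2226]
0.01425194361102398
0.019 bore-tcp [0.0011 0.0027 0.019 ] target tcp [ 0.5777 -0.2236]
0.01407902931881104
```

```bash
python3 st.py .5777 -.2224 .142
```

```text
4.65 [ 0.58   -0.2635  0.1758] F [-0.  -0.1 -0.4] T [0.01 0.03 0.04] op 0.028 fix [-0.03  0.01  0.05]
mv [-0.0411  0.0338 -0.0023]
```

>>> arm_command(
  steps=[
    [[-0.02,0,-0.0023],[0,0,0],0.2],
    [[-0.041,0.0,-0.0023],[0,0,0],0.2],
    [[-0.041,0.015,-0.0023],[0,0,0],0.2],
    [[-0.041,0.034,-0.0023],[0,0,0],0.2],
    [[-0.041,0.034,-0.0023],[0,0,0],0.2],
  ],
)

```text
t: 5.15
tool_pos: [0.5758, -0.2202, 0.1382]
tool_rot: [-1.212, 1.212, -1.204]
contact_force: [0.0, 0.5, -1.0]
opening: 0.0279
```

```bash
python3 - <<'E'
from h import *
d=ctrl.get_image("side");mem("s6",d);d2=ctrl.get_image("scene");mem("c6",d2)
b=proj(d,[.578,-.222,.12]);print(b);crop(d,b[0],b[1],"z6a.png",25,12,2)
b=proj(d2,[.578,-.222,.12]);print(b);crop(d2,b[0],b[1],"z6b.png",25,12,2)
E
python3 st.py .5777 -.2224 .142
```

```text
(np.float64(256.1184459213026), np.float64(357.28793215078355))
(np.float64(218.28424537070168), np.float64(139.44673577385518))
5.25 [ 0.5773 -0.2216  0.1411] F [ 0.5  0.6 -0.8] T [0.02 0.03 0.01] op 0.0281 fix [0.04 0.06 0.02]
mv [ 0.0008 -0.0009  0.0004]
```

View pics/z6a.png

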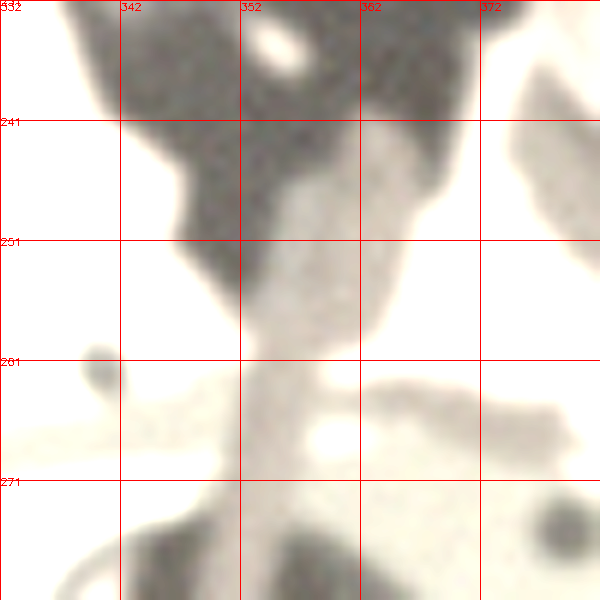

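View pics/z6b.png

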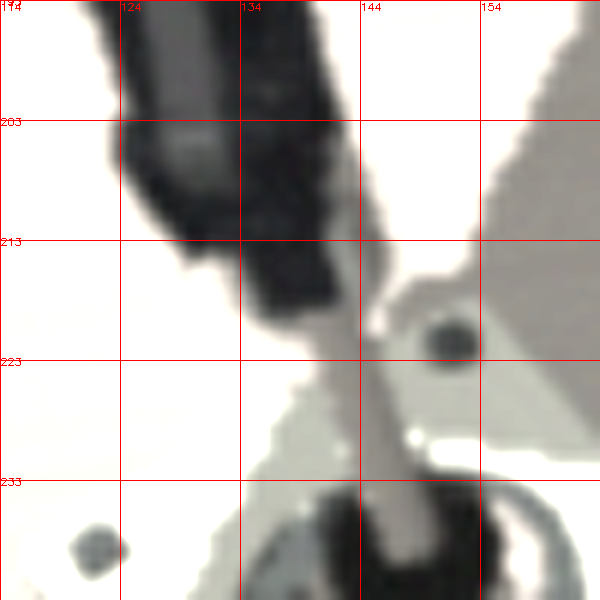

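>>> arm_command(
  steps=[
    [[0.0008,0.003,0.0004],[0,0,0],0.2],
    [[0.0008,0.006,0.0004],[0,0,0],0.2],
    [[0.0008,0.008,0.0004],[0,0,0],0.2],
    [[0.0008,0.009,0.0004],[0,0,0],0.2],
  ],
)

```text
t: 5.65
tool_pos: [0.5781, -0.2229, 0.1334]
tool_rot: [-1.21, 1.208, -1.209]
contact_force: [-2.7, 0.3, 5.0]
opening: 0.0276
```

```bash
python3 st.py .5777 -.2224 .128
```

```text
5.65 [ 0.5781 -0.2229  0.1334] F [-2.7  0.3  5. ] T [0.13 0.45 0.01] op 0.0276 fix [-0.02  0.05  0.06]
mv [-0.0005  0.0054 -0.0004]
```

>>> arm_command(
  steps=[
    [[0,0,-0.001],[0,0,0],0.2],
    [[0,0.001,-0.0015],[0,0,0],0.2],
    [[0,0.002,-0.0015],[0,0,0],0.2],
  ],
)

```text
t: 5.95
tool_pos: [0.5774, -0.2236, 0.1333]
tool_rot: [-1.21, 1.206, -1.212]
contact_force: [-2.2, 0.3, 10.6]
opening: 0.0282
```

```bash
python3 st.py .5777 -.2224 .128
```

```text
5.95 [ 0.5774 -0.2236  0.1333] F [-2.2  0.3 10.6] T [0.12 0.4  0.03] op 0.0282 fix [-0.14  0.04  0.15]
mv [-0.0012  0.0053  0.0003]
```

```bash
python3 - <<'E'
from h import *
d=ctrl.get_image("side");mem("s7",d);d2=ctrl.get_image("scene");mem("c7",d2)
crop(d,253,358,"z7a.png",20,20,1.3)
crop(d2,221,142,"z7b.png",20,20,1.5)
E
python3 st.py
```

```text
6.05 [ 0.5774 -0.2235  0.1334] F [-1.9 -0.3  7.6] T [ 0.14  0.26 -0.  ] op 0.0279 fix [-0.14  0.04  0.14]
```

View pics/z7a.png

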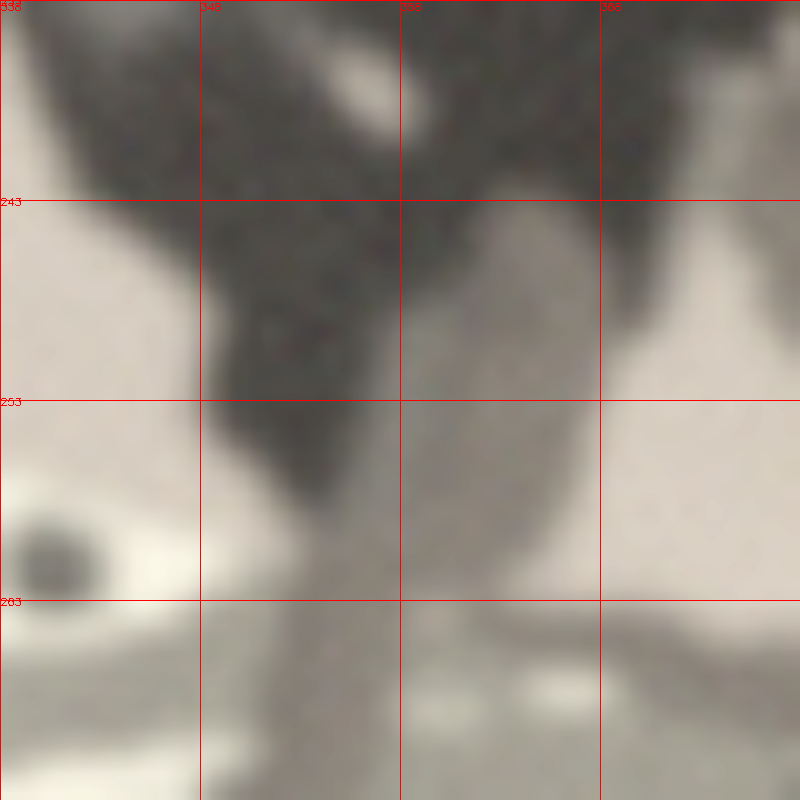

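View pics/z7b.png

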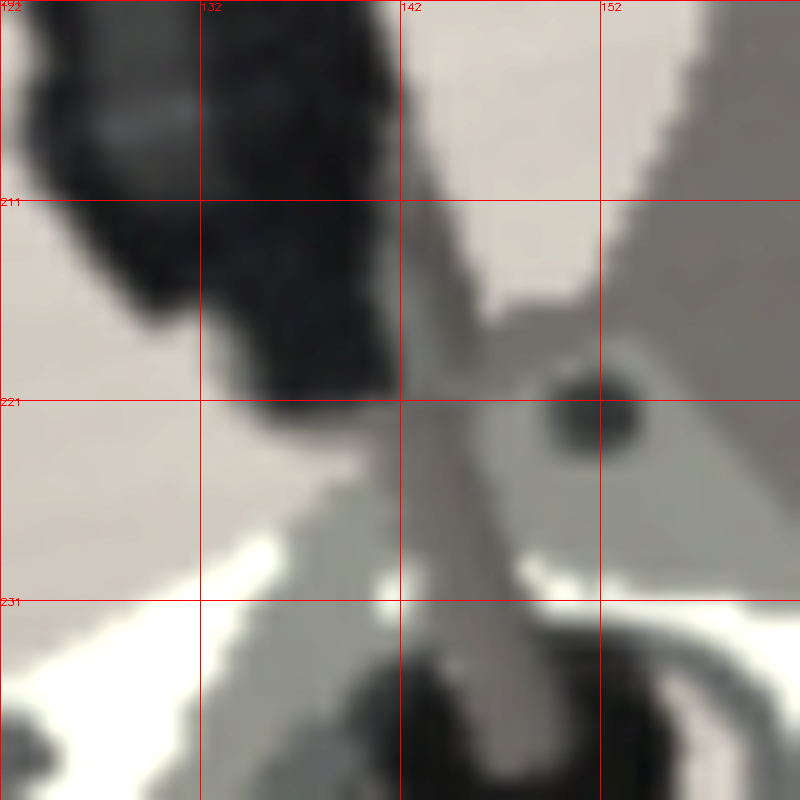

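```bash
cat > ov.py <<'E'
from h import *
def cyl(d,x,y,z0,z1,r):
    # silhouette edges: left/right lines
    T=d["world_from_camera"];o=T[:3,3]
    v=np.array([x-o[0],y-o[1]]);D=np.linalg.norm(v);a=np.arcsin(r/D);th=np.arctan2(v[1],v[0])
    L=D*np.cos(a);out=[]
    for s in (1,-1):
        q=o[:2]+L*np.array([np.cos(th+s*a),np.sin(th+s*a)])
        out.append([proj(d,[q[0],q[1],z]) for z in (z0,z1)])
    return out
def circ(d,x,y,z,r): return [proj(d,[x+r*np.cos(t),y+r*np.sin(t),z]) for t in np.linspace(0,2*np.pi,60)]
def draw(d,items,r,c,n,half=25,s=14,gain=1.5):
    img=np.array(d["img"])[:,:,::-1];r0,c0=int(r-half),int(c-half)
    a=cv2.resize(img[r0:r0+2*half,c0:c0+2*half],None,fx=s,fy=s,interpolation=cv2.INTER_CUBIC)
    a=np.clip(a.astype(float)*gain,0,255).astype(np.uint8)
    for pts,col in items:
        P=np.array([[(q[1]-c0+.5)*s,(q[0]-r0+.5)*s] for q in pts]).round().astype(np.int32)
        cv2.polylines(a,[P],False,col,1)
    cv2.imwrite("pics/"+n,a)
E
python3 - <<'E'
from ov import *
for k,n,rc in (("s7","o7a.png",(258,358)),("c7","o7b.png",(224,142))):
    d=rec(k);it=[]
    for e in cyl(d,.5788,-.2209,.055,.12,.006): it.append((e,(0,255,0)))
    b=.121
    for e in cyl(d,.5785,-.2219,b,b+.03,.015): it.append((e,(0,0,255)))
    it.append((circ(d,.5785,-.2219,b,.015),(0,0,255)))
    draw(d,it,*rc,n)
a=np.hstack([cv2.imread("pics/o7a.png"),cv2.imread("pics/o7b.png")]);cv2.imwrite("pics/o7.png",cv2.resize(a,(1100,550)))
E
```

View pics/o7a.png

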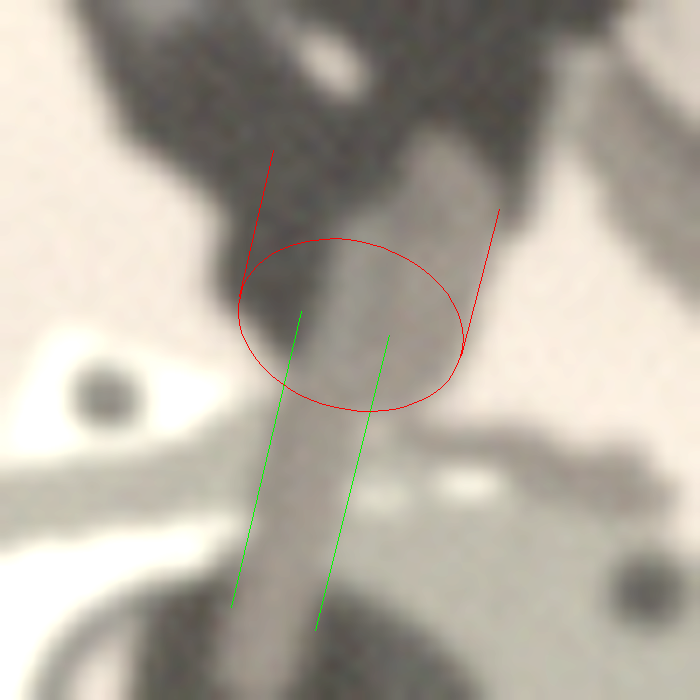

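View pics/o7b.png

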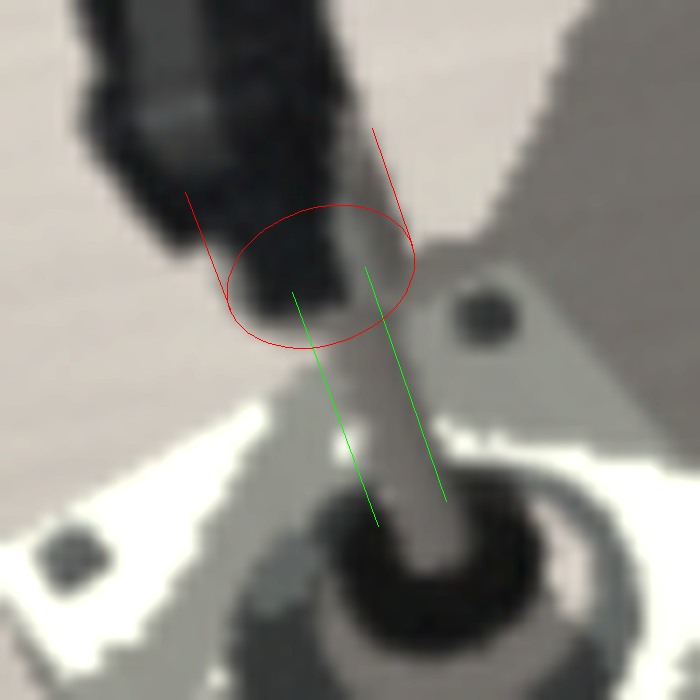

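```bash
python3 st.py .5775 -.2217 .1333
```

```text
6.05 [ 0.5774 -0.2235  0.1334] F [-1.9 -0.3  7.6] T [ 0.14  0.26 -0.  ] op 0.0279 fix [-0.14  0.04  0.14]
mv [-0.0018  0.0001  0.0001]
```

>>> arm_command(
  steps=[
    [[-0.001,0.0015,0.0],[0,0,0],0.2],
    [[-0.0018,0.0015,0.0],[0,0,0],0.2],
    [[-0.0022,0.002,0.0],[0,0,0],0.2],
    [[-0.0022,0.002,0.0],[0,0,0],0.2],
  ],
)

```text
t: 6.45
tool_pos: [0.5777, -0.2229, 0.1335]
tool_rot: [-1.212, 1.204, -1.214]
contact_force: [-3.4, -1.7, 7.2]
opening: 0.028
```

```bash
python3 st.py .5775 -.2217 .1333
```

```text
6.45 [ 0.5777 -0.2229  0.1335] F [-3.4 -1.7  7.2] T [-0.41  0.66  0.  ] op 0.028 fix [-0.18  0.04  0.34]
mv [-0.0012  0.0002 -0.0002]
```

>>> arm_command(
  steps=[
    [[0,-0.003,0],[0,0,0],0.2],
    [[-0.0012,-0.003,0],[0,0,0.3],0.2],
    [[-0.0012,-0.003,0],[0,0,0.3],0.2],
  ],
)

```text
t: 6.75
tool_pos: [0.5774, -0.2214, 0.1359]
tool_rot: [-1.208, 1.207, -1.21]
contact_force: [0.1, -0.3, -1.2]
opening: 0.0279
```

```bash
python3 - <<'E'
from h import *
d=ctrl.get_image("wrist");mem("w8",d);mem("o8",ctrl.get_obs());crop(d,258,256,"z8.png",40,10,2.5)
E
python3 st.py .5777 -.2219 .1335
```

```text
6.8 [ 0.5773 -0.2213  0.1357] F [ 0.1  0.2 -1. ] T [ 0.02  0.04 -0.01] op 0.028 fix [-0.12  0.05 -0.01]
mv [0.0006 0.0022 0.0004]
```

View pics/z8.png

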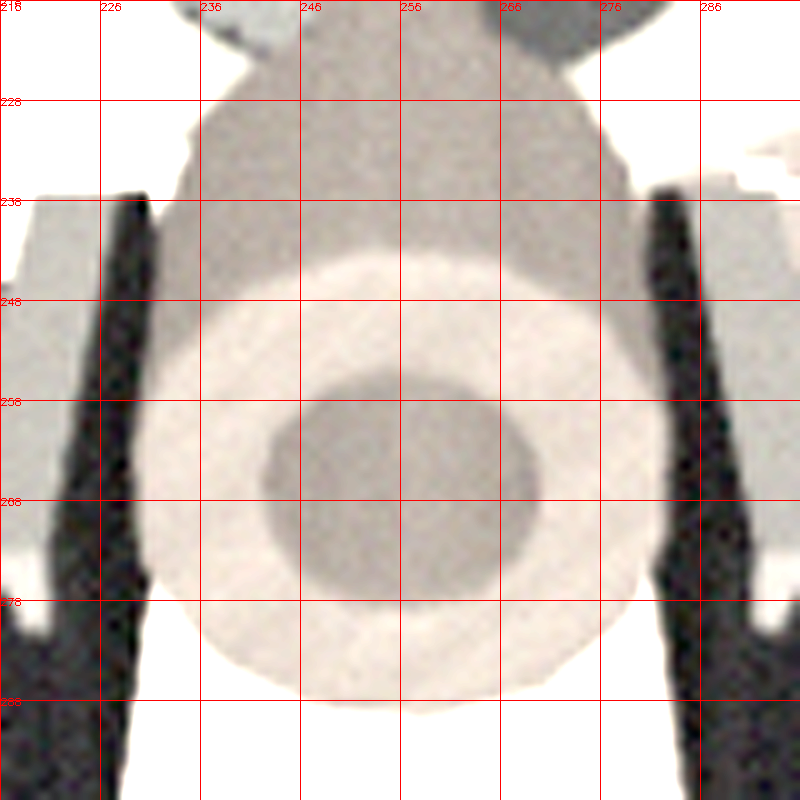

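>>> arm_command(
  steps=[
    [[0.0002,0.002,0.0002],[0,0,0],0.2],
    [[0.0002,0.004,0.0002],[0,0,0],0.2],
    [[0.0002,0.005,0.0002],[0,0,0],0.2],
    [[0.0002,0.005,0.0002],[0,0,0],0.2],
  ],
)

```text
t: 7.2
tool_pos: [0.5772, -0.2213, 0.1301]
tool_rot: [-1.208, 1.208, -1.209]
contact_force: [-0.6, 0.0, -1.2]
opening: 0.0278
```

```bash
python3 st.py .5777 -.2219 .1335
```

```text
7.2 [ 0.5772 -0.2213  0.1301] F [-0.6  0.  -1.2] T [ 0.07  0.05 -0.02] op 0.0278 fix [-0.07  0.05 -0.04]
mv [ 0.0006 -0.0034  0.0005]
```

>>> arm_command(
  steps=[
    [[0,0.014,0],[0,0,0],0.2],
    [[0,0.028,0],[0,0,0],0.2],
    [[0,0.042,0],[0,0,0],0.2],
    [[0,0.054,0],[0,0,0],0.2],
    [[0,0.062,0],[0,0,0],0.2],
  ],
)

```text
t: 7.7
tool_pos: [0.5767, -0.2209, 0.0659]
tool_rot: [-1.209, 1.21, -1.207]
contact_force: [-0.0, 0.3, -1.3]
opening: 0.0279
```

```bash
python3 st.py .5772 -.2213 .0595
```

```text
7.7 [ 0.5767 -0.2209  0.0659] F [-0.   0.3 -1.3] T [ 0.07 -0.04 -0.01] op 0.0279 fix [ 0.02  0.04 -0.09]
mv [0.0004 0.0064 0.0005]
```

>>> arm_command(
  steps=[
    [[0.0002,0.004,0.0003],[0,0,0],0.2],
    [[0.0002,0.006,0.0003],[0,0,0],0.2],
    [[0.0002,0.006,0.0003],[0,0,0],0.55],
    [[0.0002,0.006,0.0003],[0,0,0],0.6],
    [[0.0002,0.006,0.0003],[0,0,0],0.6],
  ],
)

```text
t: 8.2
tool_pos: [0.5775, -0.2215, 0.0609]
tool_rot: [-1.208, 1.208, -1.209]
contact_force: [-0.4, -0.8, -0.5]
opening: 0.051
```

```bash
python3 st.py
python3 - <<'E'
from h import *
d=ctrl.get_image("wrist");save(d,"w9.png")
E
```

```text
8.2 [ 0.5775 -0.2215  0.0609] F [-0.4 -0.8 -0.5] T [-0.01  0.    0.  ] op 0.051 fix [-0.05  0.04 -0.04]
```

View pics/w9.png

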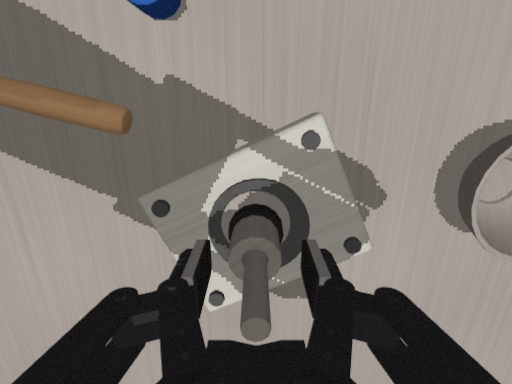

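>>> arm_command(
  steps=[
    [[0,-0.03,0],[0,0,0],0.6],
    [[0,-0.07,0],[0,0,0],0.6],
    [[0,-0.11,0],[0,0,0],0.6],
    [[-0.03,-0.13,-0.01],[0,0,0],0.6],
    [[-0.08,-0.13,-0.02],[0,0,0],0.6],
  ],
)

```text
t: 8.75
tool_pos: [0.56, -0.1447, 0.1969]
tool_rot: [-1.203, 1.202, -1.219]
contact_force: [0.6, 0.9, -0.1]
opening: 0.0513
```

```bash
python3 st.py .488 .203 .15
```

```text
8.75 [ 0.56   -0.1447  0.1969] F [ 0.6  0.9 -0.1] T [ 0.02 -0.04 -0.05] op 0.0513 fix [-0.59 -0.18  0.2 ]
mv [-0.3477  0.0449 -0.0735]
```

>>> arm_command(
  steps=[
    [[-0.05,0,-0.01],[-0.6,0,0.2],0.7],
    [[-0.1,0,-0.02],[-0.6,0,0.2],0.7],
    [[-0.15,0,-0.03],[-0.6,0,0.2],0.7],
    [[-0.2,0.01,-0.045],[-0.6,0,0.2],0.7],
    [[-0.25,0.02,-0.06],[-0.6,0,0.2],0.7],
  ],
)

```text
t: 9.25
tool_pos: [0.503, 0.0994, 0.178]
tool_rot: [-1.206, 1.21, -1.213]
contact_force: [1.0, 0.3, -0.2]
opening: 0.0601
```

```bash
python3 st.py .488 .203 .15
```

```text
9.25 [0.503  0.0994 0.178 ] F [ 1.   0.3 -0.2] T [-0.02 -0.03 -0.02] op 0.0601 fix [-0.15 -0.19 -0.01]
mv [-0.1036  0.028  -0.0155]
```

>>> arm_command(
  steps=[
    [[-0.05,0.014,-0.008],[0,0,0],0.7],
    [[-0.1,0.028,-0.0155],[0,0,0],0.7],
    [[-0.104,0.028,-0.0155],[0,0,0],0.7],
    [[-0.104,0.028,-0.0155],[0,0,0],0.7],
  ],
)

```text
t: 9.65
tool_pos: [0.4874, 0.2048, 0.1498]
tool_rot: [-1.208, 1.207, -1.21]
contact_force: [0.2, -0.4, -0.2]
opening: 0.0597
```

```bash
python3 - <<'E'
from h import *
for i in range(1): d=ctrl.get_image("side")
d=ctrl.get_image("wrist");mem("w10",d);mem("o10",ctrl.get_obs());save(d,"w10.png")
b=proj(d,[.49,.204,.012]);print(b);crop(d,b[0],b[1],"z10.png",35,10,1.3)
E
python3 st.py .488 .203 .15
```

```text
(np.float64(181.10557121966812), np.float64(255.61737591218912))
9.75 [0.4885 0.2029 0.1506] F [0.4 0.1 0.9] T [-0.06 -0.02 -0.04] op 0.0597 fix [-0.21 -0.2   0.02]
mv [-0.0001  0.0006 -0.0005]
```

View pics/z10.png

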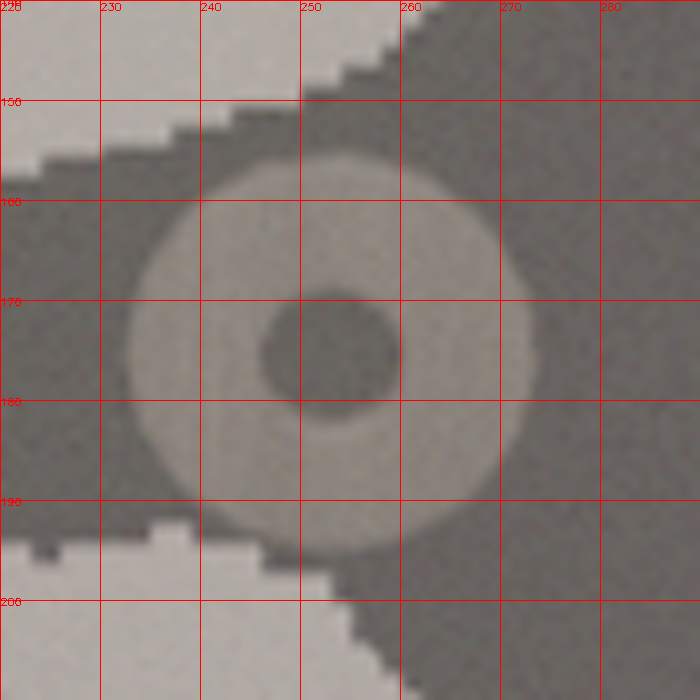

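Run:
```python
from h import *
d=rec("w10");p=atz(d,[180.95,252.57],.012);print(p,mv([p[0],p[1],.006]))
```

```text
[0.48682335 0.20418148 0.012     ] [-0.0014  0.1446 -0.0022]
```

>>> arm_command(
  steps=[
    [[-0.0014,0.04,-0.0022],[-0.2,-0.2,0],0.7],
    [[-0.0014,0.08,-0.0022],[-0.2,-0.2,0],0.7],
    [[-0.0014,0.115,-0.0022],[-0.2,-0.2,0],0.7],
    [[-0.0014,0.135,-0.0022],[-0.2,-0.2,0],0.7],
    [[-0.0014,0.138,-0.0022],[-0.2,-0.2,0],0.7],
  ],
)

```text
t: 10.25
tool_pos: [0.4853, 0.2019, 0.01]
tool_rot: [-1.213, 1.214, -1.21]
contact_force: [0.4, -0.0, -0.2]
opening: 0.0595
```

>>> arm_command(
  steps=[
    [[0,0,0],[0,0,0],0.7],
  ],
)

```text
t: 10.35
tool_pos: [0.4864, 0.2009, 0.0108]
tool_rot: [-1.211, 1.215, -1.212]
contact_force: [-0.5, 0.2, 0.6]
opening: 0.0595
```

```bash
python3 - <<'E'
from h import *
d=ctrl.get_image("wrist");mem("w11",d);save(d,"w11.png");d=ctrl.get_image("side");mem("s11",d)
b=proj(d,[.487,.204,.02]);crop(d,b[0],b[1],"z11.png",40,10,1.3)
E
python3 st.py .4868 .2042 .006
```

```text
10.45 [0.4868 0.2013 0.0116] F [-0.2  0.2  0.7] T [ 0.01 -0.04  0.  ] op 0.0601 fix [ 0.13 -0.24  0.09]
mv [-0.0029  0.0056 -0.    ]
```

View pics/z11.png

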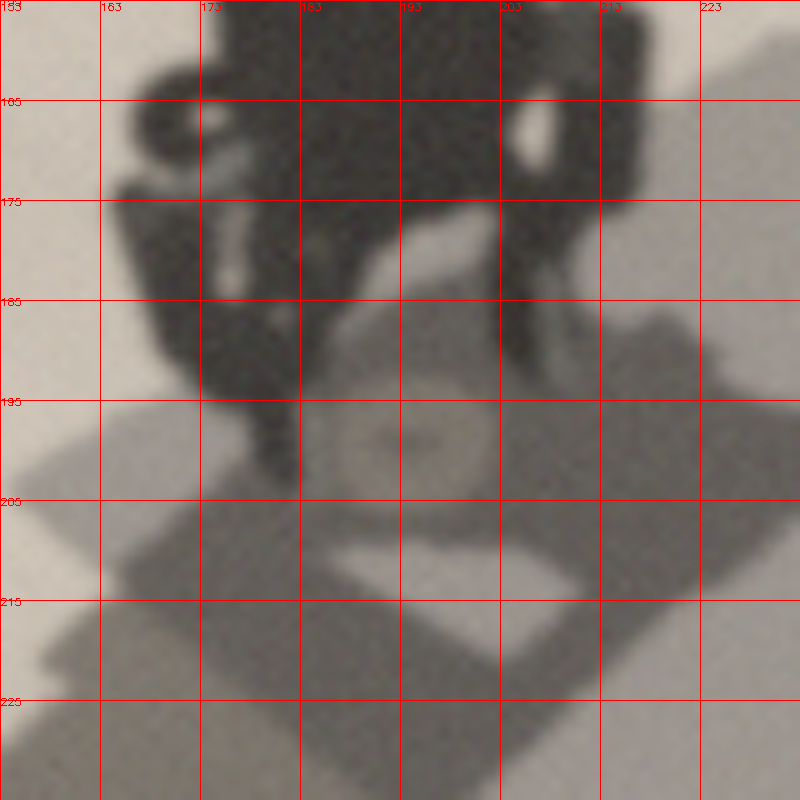

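View pics/w11.png

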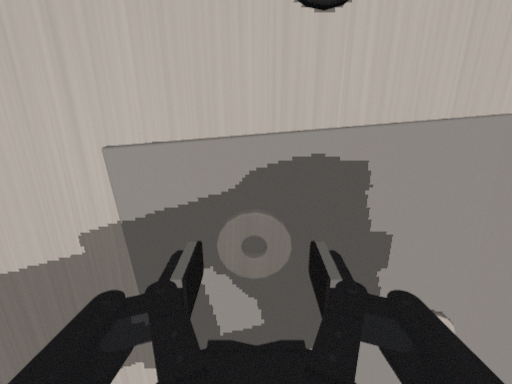

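>>> arm_command(
  steps=[
    [[-0.002,0.002,0],[0,-0.2,0],0.65],
    [[-0.003,0.004,0],[0,-0.2,0],0.65],
    [[-0.003,0.006,0],[0,-0.2,0],0.65],
    [[-0.003,0.007,0],[0,-0.2,0],0.65],
    [[-0.003,0.007,0],[0,-0.2,0],0.65],
  ],
)

```text
t: 10.95
tool_pos: [0.4866, 0.2044, 0.0044]
tool_rot: [-1.212, 1.211, -1.209]
contact_force: [0.0, -0.1, -1.1]
opening: 0.0557
```

```bash
python3 st.py .4868 .2042 .004
```

```text
10.95 [0.4866 0.2044 0.0044] F [ 0.  -0.1 -1.1] T [0.02 0.02 0.01] op 0.0557 fix [ 0.16 -0.03  0.09]
mv [0.0002 0.0004 0.0002]
```

>>> arm_command(
  steps=[
    [[0,0.002,0],[0,0,0],0.65],
    [[0,0.003,0],[0,0,0],0.65],
    [[0,0.003,0],[0,0,0],0.65],
  ],
)

```text
t: 11.25
tool_pos: [0.4863, 0.2043, 0.0011]
tool_rot: [-1.213, 1.211, -1.209]
contact_force: [0.4, 0.3, -0.1]
opening: 0.0557
```

```bash
python3 st.py .4868 .2042 .000
```

```text
11.25 [0.4863 0.2043 0.0011] F [ 0.4  0.3 -0.1] T [-0.03 -0.01  0.02] op 0.0557 fix [ 0.19 -0.02  0.1 ]
mv [0.0001 0.0011 0.0005]
```

>>> arm_command(
  steps=[
    [[0,0.002,0],[0,0,0],0.65],
    [[0,0.002,0],[0,0,0],0.4],
    [[0,0.002,0],[0,0,0],0.4],
    [[0,0.002,0],[0,0,0],0.4],
    [[0,0.002,0],[0,0,0],0.4],
  ],
  force=40,
)

```text
t: 11.75
tool_pos: [0.4892, 0.205, 0.0024]
tool_rot: [-1.208, 1.208, -1.211]
contact_force: [-0.9, -1.3, 12.9]
opening: 0.0414
```

```bash
python3 st.py .4868 .2042 .000
```

```text
11.75 [0.4892 0.205  0.0024] F [-0.9 -1.3 12.9] T [-0.13  0.47  0.03] op 0.0414 fix [-0.1  -0.02  0.04]
mv [ 0.0008  0.0024 -0.0024]
```

>>> arm_command(
  steps=[
    [[0,-0.01,0],[0,0,0],0.4],
    [[0,-0.04,0],[0,0,0],0.4],
    [[0,-0.08,0],[0,0,0],0.4],
    [[0,-0.12,0],[0,0,0],0.4],
    [[0,-0.17,0],[0,0,0],0.4],
  ],
)

```text
t: 12.25
tool_pos: [0.4873, 0.2047, 0.1723]
tool_rot: [-1.211, 1.21, -1.21]
contact_force: [0.3, 0.2, -0.8]
opening: 0.0415
```

```bash
python3 - <<'E'
from h import *
d=ctrl.get_image("wrist");mem("w12",d);save(d,"w12.png")
E
python3 st.py .578 -.265 .175
```

```text
12.3 [0.4929 0.2063 0.1837] F [4.7 2.8 5.9] T [ 0.09 -0.2  -0.01] op 0.0412 fix [-0.85 -0.01 -0.16]
mv [0.4713 0.0087 0.0851]
```

View pics/w12.png

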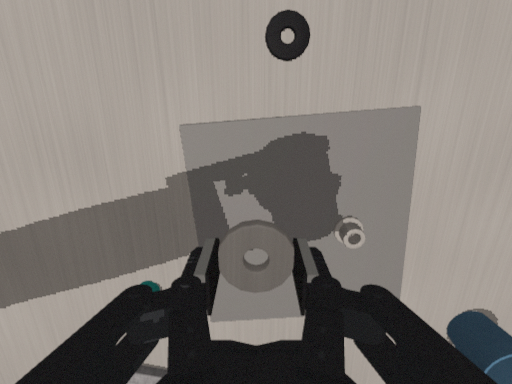

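>>> arm_command(
  steps=[
    [[0.05,0,0.008],[-0.8,0,0],0.4],
    [[0.1,0,0.016],[-0.8,0,0],0.4],
    [[0.15,0,0.024],[-0.8,0,0],0.4],
    [[0.2,0,0.032],[-0.8,0,0],0.4],
    [[0.25,0,0.04],[-0.8,0,0],0.4],
  ],
)

```text
t: 12.8
tool_pos: [0.532, -0.0416, 0.1837]
tool_rot: [-1.206, 1.209, -1.208]
contact_force: [1.1, 0.2, -0.3]
opening: 0.0412
```

```bash
python3 st.py .578 -.265 .175
```

```text
12.8 [ 0.532  -0.0416  0.1837] F [ 1.1  0.2 -0.3] T [-0.04 -0.06 -0.  ] op 0.0412 fix [-0.08  0.   -0.17]
mv [0.2234 0.0081 0.046 ]
```

>>> arm_command(
  steps=[
    [[0.05,0,0.012],[0,0,0],0.4],
    [[0.1,0,0.024],[0,0,0],0.4],
    [[0.15,0,0.036],[0,0,0],0.4],
    [[0.2,0.004,0.046],[0,0,0],0.4],
    [[0.223,0.008,0.046],[0,0,0],0.4],
  ],
)

```text
t: 13.3
tool_pos: [0.5784, -0.2681, 0.1751]
tool_rot: [-1.205, 1.21, -1.21]
contact_force: [0.0, 0.9, -1.3]
opening: 0.0414
```

>>> arm_command(
  steps=[
    [[0,0,0],[0,0,0],0.4],
    [[0,0,0],[0,0,0],0.4],
  ],
)

```text
t: 13.5
tool_pos: [0.5779, -0.2686, 0.1743]
tool_rot: [-1.204, 1.212, -1.21]
contact_force: [0.3, 1.0, -0.4]
opening: 0.0413
```

```bash
python3 st.py
python3 - <<'E'
from h import *
d=ctrl.get_image("wrist");mem("w13",d);mem("o13",ctrl.get_obs());save(d,"w13.png")
E
python3 st.py .578 -.265 .175
```

```text
13.5 [ 0.5779 -0.2686  0.1743] F [ 0.3  1.  -0.4] T [0.01 0.01 0.05] op 0.0413 fix [-0.07 -0.21 -0.16]
13.55 [ 0.5781 -0.2676  0.1746] F [ 0.4 -0.4 -0.6] T [-0.02  0.03 -0.01] op 0.0412 fix [-0.09 -0.13 -0.16]
mv [-0.0026 -0.0004 -0.0001]
```

View pics/w13.png

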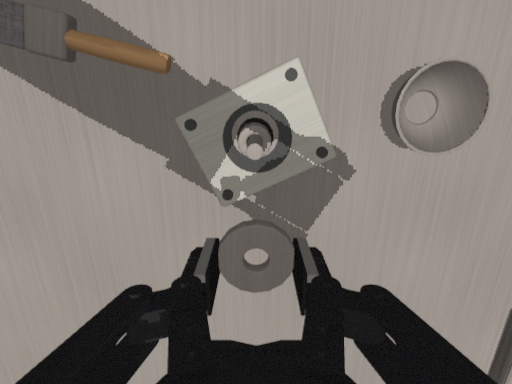

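Run:
```python
from h import *
d=rec("w13")
crop(d,153,255,"a.png",20,15,1.2);crop(d,256,256,"b.png",20,15,2)
cv2.imwrite("pics/z13.png",cv2.resize(np.hstack([cv2.imread("pics/a.png"),cv2.imread("pics/b.png")]),(800,400)))
```

```text
(no output)
```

View pics/z13.png

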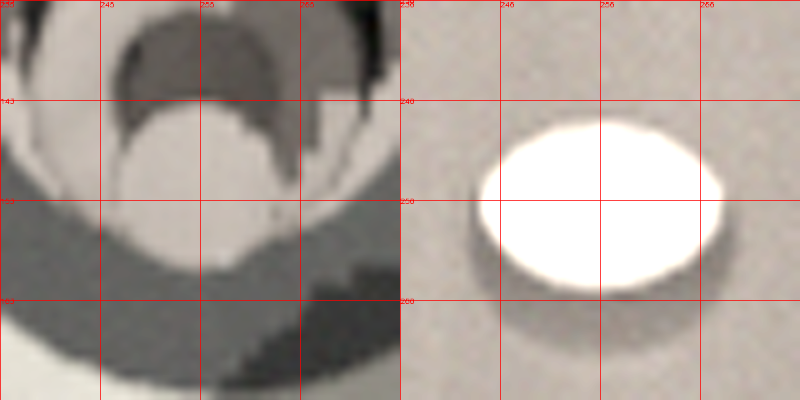

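```bash
python3 - <<'E'
from h import *
d=rec("w13");o=rec("o13");t=o["tool_pos"]
s=atz(d,[151.1,254.4],.12);print("stud",s)
for k in (.0085,.0096,.0105):
    p=atz(d,[259.2,255.75],t[2]+k);tt=s-(p-t);print(k,"bore-tcp",np.round(p-t,4), "target tcp",np.round(tt,4)[:2])
    print(np.linalg.norm(atz(d,[259.2,242.5],t[2]+k)-atz(d,[259.2,269.1],t[2]+k)))
E
python3 st.py .5775 -.2216 .135
```

```text
stud [ 0.57885856 -0.2208719   0.12      ]
0.0085 bore-tcp [ 0.0014 -0.0013  0.0085] target tcp [ 0.5775 -0.2196]
0.01457075493754129
0.0096 bore-tcp [ 0.0014 -0.0006  0.0096] target tcp [ 0.5775 -0.2203]
0.014450783728983814
0.0105 bore-tcp [0.0014 0.     0.0105] target tcp [ 0.5775 -0.2209]
0.014352625467436788
13.55 [ 0.5781 -0.2676  0.1746] F [ 0.4 -0.4 -0.6] T [-0.02  0.03 -0.01] op 0.0412 fix [-0.09 -0.13 -0.16]
mv [-0.0459  0.0397 -0.0008]
```

```bash
python3 st.py .5773 -.2203 .130
```

```text
13.55 [ 0.5781 -0.2676  0.1746] F [ 0.4 -0.4 -0.6] T [-0.02  0.03 -0.01] op 0.0412 fix [-0.09 -0.13 -0.16]
mv [-0.0472  0.0447 -0.001 ]
```

>>> arm_command(
  steps=[
    [[-0.025,0,-0.001],[0,-0.1,-0.1],0.4],
    [[-0.047,0.0,-0.001],[0,-0.1,-0.1],0.4],
    [[-0.047,0.02,-0.001],[0,-0.1,-0.1],0.4],
    [[-0.047,0.042,-0.001],[0,-0.1,-0.1],0.4],
    [[-0.047,0.043,-0.001],[0,-0.1,-0.1],0.4],
  ],
)

```text
t: 14.05
tool_pos: [0.5753, -0.2175, 0.1285]
tool_rot: [-1.21, 1.213, -1.203]
contact_force: [-0.5, -0.8, -1.8]
opening: 0.0414
```

>>> arm_command(
  steps=[
    [[0,0,0],[0,0,0],0.4],
    [[0,0,0],[0,0,0],0.4],
  ],
)

```text
t: 14.25
tool_pos: [0.5756, -0.2168, 0.1293]
tool_rot: [-1.21, 1.211, -1.203]
contact_force: [-0.1, 0.5, -0.6]
opening: 0.0412
```

```bash
python3 st.py .5773 -.2203 .117
```

```text
14.25 [ 0.5756 -0.2168  0.1293] F [-0.1  0.5 -0.6] T [-0.06 -0.02  0.04] op 0.0412 fix [ 0.18  0.16 -0.23]
mv [0.0036 0.0123 0.0018]
```

>>> arm_command(
  steps=[
    [[0.0036,0.003,0.0018],[0.2,0.15,-0.2],0.4],
    [[0.0036,0.003,0.0018],[0.2,0.15,-0.2],0.4],
    [[0.0036,0.003,0.0018],[0.2,0.15,-0.2],0.4],
    [[0.0036,0.003,0.0018],[0.2,0.15,-0.2],0.4],
  ],
)

```text
t: 14.65
tool_pos: [0.5775, -0.2206, 0.1266]
tool_rot: [-1.208, 1.209, -1.209]
contact_force: [0.4, -0.2, -1.3]
opening: 0.0416
```

```bash
python3 st.py .5773 -.2203 .117
```

```text
14.65 [ 0.5775 -0.2206  0.1266] F [ 0.4 -0.2 -1.3] T [ 0.02 -0.   -0.06] op 0.0416 fix [-0.05  0.   -0.02]
mv [-0.0003  0.0096 -0.0002]
```

>>> arm_command(
  steps=[
    [[-0.0002,0.004,-0.0002],[0,0,0],0.4],
    [[-0.0002,0.007,-0.0002],[0,0,0],0.4],
    [[-0.0002,0.0095,-0.0002],[0,0,0],0.4],
    [[-0.0002,0.01,-0.0002],[0,0,0],0.4],
  ],
)

```text
t: 15.05
tool_pos: [0.5769, -0.2202, 0.1158]
tool_rot: [-1.209, 1.21, -1.208]
contact_force: [-0.6, 0.5, -0.9]
opening: 0.0415
```

```bash
python3 st.py .5773 -.2203 .117
```

```text
15.05 [ 0.5769 -0.2202  0.1158] F [-0.6  0.5 -0.9] T [-0.02  0.01  0.01] op 0.0415 fix [ 0.01 -0.   -0.05]
mv [ 0.0001 -0.0012  0.0004]
```

>>> arm_command(
  steps=[
    [[0,0.008,0],[0,0,0],0.4],
    [[0,0.016,0],[0,0,0],0.4],
    [[0,0.024,0],[0,0,0],0.4],
    [[0,0.032,0],[0,0,0],0.4],
    [[0,0.036,0],[0,0,0],0.4],
  ],
)

```text
t: 15.55
tool_pos: [0.5764, -0.2199, 0.0784]
tool_rot: [-1.209, 1.211, -1.207]
contact_force: [-0.4, -0.7, -0.6]
opening: 0.0412
```

```bash
python3 st.py .5772 -.2204 .0755
```

```text
15.55 [ 0.5764 -0.2199  0.0784] F [-0.4 -0.7 -0.6] T [ 0.09  0.02 -0.01] op 0.0412 fix [ 0.09 -0.   -0.09]
mv [0.0005 0.0029 0.0008]
```

>>> arm_command(
  steps=[
    [[0.0003,0.003,0.0005],[0,0,0],0.4],
    [[0.0003,0.004,0.0005],[0,0,0],0.4],
    [[0.0003,0.004,0.0005],[0,0,0],0.65],
    [[0.0003,0.004,0.0005],[0,0,0],0.65],
    [[0.0003,0.004,0.0005],[0,0,0],0.65],
  ],
)

```text
t: 16.05
tool_pos: [0.5773, -0.2204, 0.075]
tool_rot: [-1.209, 1.21, -1.208]
contact_force: [-0.3, -0.0, -0.2]
opening: 0.0556
```

```bash
python3 st.py
python3 - <<'E'
from h import *
d=ctrl.get_image("wrist");save(d,"w14.png")
E
```

```text
16.05 [ 0.5773 -0.2204  0.075 ] F [-0.3 -0.  -0.2] T [-0.01  0.02  0.03] op 0.0556 fix [ 0.03 -0.   -0.06]
```

View pics/w14.png

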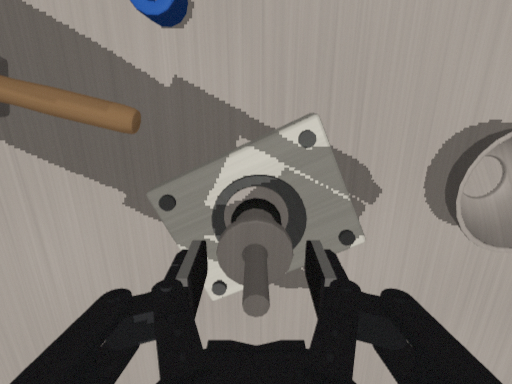

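>>> arm_command(
  steps=[
    [[0,-0.04,0],[0,0,0],0.65],
    [[0,-0.08,0],[0,0,0],0.65],
    [[-0.02,-0.115,0],[0,0,0],0.65],
    [[-0.07,-0.115,0.005],[0,0,0],0.65],
    [[-0.12,-0.115,0.01],[0,0,0],0.65],
  ],
)

```text
t: 16.6
tool_pos: [0.5885, -0.1008, 0.1931]
tool_rot: [-1.205, 1.208, -1.213]
contact_force: [0.7, -0.8, 0.6]
opening: 0.0552
```

>>> arm_command(
  steps=[
    [[-0.05,0,0.005],[0,0,0],0.65],
    [[-0.1,0,0.005],[0,0,0],0.65],
    [[-0.15,0,0.005],[0,0,0],0.65],
    [[-0.2,0.01,0.01],[0,0,0],0.65],
    [[-0.23,0.02,0.012],[0,0,0],0.65],
  ],
)

```text
t: 17.1
tool_pos: [0.6014, 0.1324, 0.1741]
tool_rot: [-1.204, 1.205, -1.212]
contact_force: [-0.1, -0.3, -1.1]
opening: 0.0555
```

```bash
python3 st.py .603 .134 .155
```

```text
17.1 [0.6014 0.1324 0.1741] F [-0.1 -0.3 -1.1] T [-0.   -0.03 -0.  ] op 0.0555 fix [-0.39 -0.02 -0.04]
mv [-0.0015  0.0191  0.0014]
```

>>> arm_command(
  steps=[
    [[-0.0015,0.02,0.0015],[-0.4,0,0],0.65],
    [[-0.0015,0.02,0.0015],[-0.4,0,0],0.65],
    [[-0.0015,0.02,0.0015],[-0.4,0,0],0.65],
    [[-0.0015,0.02,0.0015],[-0.4,0,0],0.65],
  ],
)

```text
t: 17.5
tool_pos: [0.6036, 0.1325, 0.1548]
tool_rot: [-1.207, 1.211, -1.211]
contact_force: [-0.1, -0.2, 0.6]
opening: 0.0551
```

```bash
python3 - <<'E'
from h import *
d=ctrl.get_image("side")
d=ctrl.get_image("wrist");mem("w15",d);mem("o15",ctrl.get_obs());save(d,"w15.png")
b=proj(d,[.603,.134,.03]);print(b);crop(d,int(b[0]),int(b[1]),"z15.png",30,10,1.2)
E
python3 st.py .603 .134 .155
```

```text
(np.float64(184.05811093157064), np.float64(253.22630619647643))
17.6 [0.6037 0.1327 0.1552] F [1.1 0.5 0.6] T [ 0.04 -0.05 -0.  ] op 0.0555 fix [-0.08 -0.12 -0.04]
mv [-0.0013  0.0002 -0.0008]
```

View pics/z15.png

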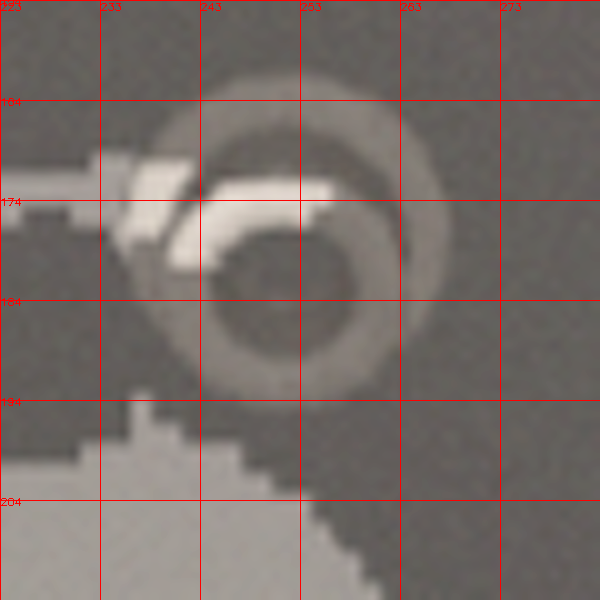

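Run:
```python
from h import *
d=rec("w15");p=atz(d,[182.85,250.95],.030);print(p,mv([p[0],p[1],.018]))
```

```text
[0.60074084 0.13526694 0.03      ] [-0.0025  0.1372 -0.0032]
```

>>> arm_command(
  steps=[
    [[-0.0025,0.04,-0.0032],[0,0,0],0.6],
    [[-0.0025,0.08,-0.0032],[0,0,0],0.6],
    [[-0.0025,0.11,-0.0032],[0,0,0],0.6],
    [[-0.0025,0.13,-0.0032],[0,0,0],0.6],
    [[-0.0025,0.135,-0.0032],[0,0,0],0.6],
  ],
)

```text
t: 18.1
tool_pos: [0.5989, 0.1342, 0.0176]
tool_rot: [-1.21, 1.214, -1.21]
contact_force: [-0.6, -0.4, -0.3]
opening: 0.0512
```

```bash
python3 st.py .6007 .1353 .0135
```

```text
18.1 [0.5989 0.1342 0.0176] F [-0.6 -0.4 -0.3] T [ 0.02 -0.   -0.01] op 0.0512 fix [ 0.18 -0.19 -0.01]
mv [-0.0011  0.0041  0.0018]
```

>>> arm_command(
  steps=[
    [[-0.001,0.002,0.0015],[0.1,-0.1,0],0.6],
    [[-0.001,0.003,0.0015],[0.1,-0.1,0],0.6],
    [[-0.001,0.003,0.0015],[0.1,-0.1,0],0.6],
    [[-0.001,0.003,0.0015],[0.1,-0.1,0],0.6],
  ],
)

```text
t: 18.5
tool_pos: [0.6015, 0.1353, 0.0161]
tool_rot: [-1.207, 1.21, -1.211]
contact_force: [-0.1, 0.5, -0.8]
opening: 0.0511
```

```bash
python3 st.py .6007 .1353 .0135
```

```text
18.5 [0.6015 0.1353 0.0161] F [-0.1  0.5 -0.8] T [ 0.03 -0.05 -0.  ] op 0.0511 fix [-0.06 -0.1  -0.02]
mv [ 0.      0.0026 -0.0008]
```

Close on the neck, slightly lower.

>>> arm_command(
  steps=[
    [[0,0.002,-0.0006],[0,0,0],0.6],
    [[0,0.002,-0.0006],[0,0,0],0.2],
    [[0,0.002,-0.0006],[0,0,0],0.2],
    [[0,0.002,-0.0006],[0,0,0],0.2],
    [[0,0.002,-0.0006],[0,0,0],0.2],
  ],
  force=60,
)

```text
t: 19.0
tool_pos: [0.6013, 0.1354, 0.0147]
tool_rot: [-1.207, 1.209, -1.211]
contact_force: [-0.3, 0.0, 4.1]
opening: 0.0238
```

```bash
python3 st.py .6007 .1353 .0135
```

```text
19.0 [0.6013 0.1354 0.0147] F [-0.3  0.   4.1] T [ 0.05  0.25 -0.05] op 0.0238 fix [-0.1  -0.09 -0.03]
mv [ 0.0001  0.0012 -0.0006]
```

>>> arm_command(
  steps=[
    [[0,-0.02,0],[0,0,0],0.2],
    [[0,-0.06,0],[0,0,0],0.2],
    [[0,-0.1,0],[0,0,0],0.2],
    [[0,-0.14,0],[0,0,0],0.2],
    [[0.03,-0.165,0],[0,0,0],0.2],
  ],
)

```text
t: 19.5
tool_pos: [0.6019, 0.1074, 0.1831]
tool_rot: [-1.204, 1.204, -1.209]
contact_force: [-0.3, 0.2, -0.5]
opening: 0.0236
```

>>> arm_command(
  steps=[
    [[0.05,0,0],[-0.4,0,0],0.2],
    [[0.1,0,-0.003],[-0.4,0,0],0.2],
    [[0.15,0,-0.006],[-0.4,0,0],0.2],
    [[0.2,0,-0.009],[-0.4,0,0],0.2],
    [[0.25,0,-0.012],[-0.4,0,0],0.2],
  ],
)

```text
t: 20.0
tool_pos: [0.5897, -0.1441, 0.1819]
tool_rot: [-1.21, 1.21, -1.205]
contact_force: [1.3, 0.2, -0.5]
opening: 0.0235
```

```bash
python3 st.py .578 -.265 .175
```

```text
20.0 [ 0.5897 -0.1441  0.1819] F [ 1.3  0.2 -0.5] T [-0.02 -0.02 -0.02] op 0.0235 fix [ 0.08  0.13 -0.12]
mv [ 0.1209  0.0066 -0.012 ]
```

>>> arm_command(
  steps=[
    [[0.05,0.002,-0.006],[0,0,0],0.2],
    [[0.1,0.006,-0.012],[0,0,0],0.2],
    [[0.12,0.006,-0.012],[0,0,0],0.2],
    [[0.12,0.006,-0.012],[0,0,0],0.2],
    [[0.12,0.006,-0.012],[0,0,0],0.2],
  ],
)

```text
t: 20.5
tool_pos: [0.5776, -0.2641, 0.1748]
tool_rot: [-1.209, 1.212, -1.205]
contact_force: [0.4, 0.2, -1.0]
opening: 0.0243
```

```bash
python3 - <<'E'
from h import *
d=ctrl.get_image("wrist");mem("w16",d);mem("o16",ctrl.get_obs());save(d,"w16.png")
crop(d,153,255,"a.png",20,15,1.2);crop(d,260,256,"b.png",20,15,2)
cv2.imwrite("pics/z16.png",cv2.resize(np.hstack([cv2.imread("pics/a.png"),cv2.imread("pics/b.png")]),(800,400)))
E
python3 st.py .578 -.265 .175
```

```text
20.55 [ 0.5778 -0.2633  0.1749] F [ 0.2 -0.6 -0.9] T [-0.01  0.02 -0.04] op 0.024 fix [ 0.13  0.15 -0.18]
mv [ 0.0017 -0.0001  0.0002]
```

View pics/z16.png

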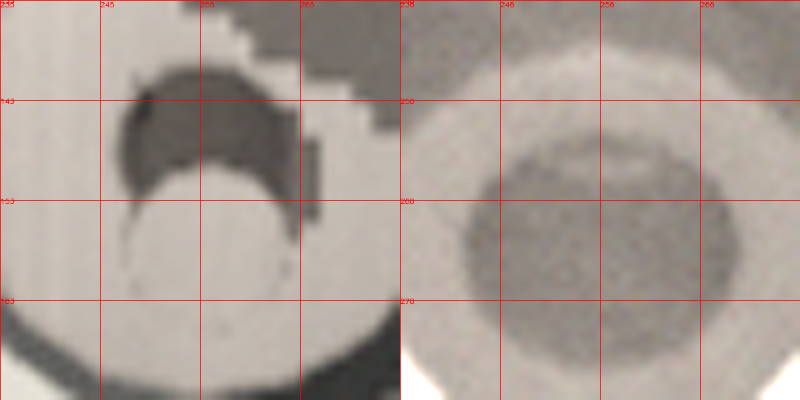

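View pics/w16.png

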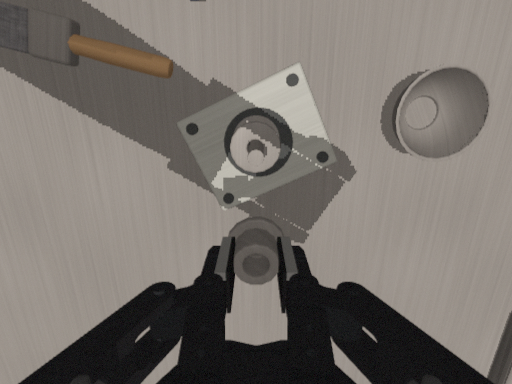

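```bash
python3 - <<'E'
from h import *
d=rec("w16");t=rec("o16")["tool_pos"]
for k in (.0143,.0153,.016):
    p=atz(d,[264.7,255.7],t[2]+k)-t;print(k,np.round(p,4),np.array([.5784,-.2204])-p[:2])
E
python3 st.py .5773 -.2210 .138
```

```text
0.0143 [ 0.0014 -0.0008  0.0143] [ 0.57704208 -0.21960302]
0.0153 [ 0.0014 -0.0001  0.0153] [ 0.57703997 -0.22025719]
0.016 [0.0014 0.0003 0.016 ] [ 0.5770385  -0.22071511]
20.55 [ 0.5778 -0.2633  0.1749] F [ 0.2 -0.6 -0.9] T [-0.01  0.02 -0.04] op 0.024 fix [ 0.13  0.15 -0.18]
mv [-0.0422  0.0371 -0.0003]
```

>>> arm_command(
  steps=[
    [[-0.02,0,-0.0004],[0.1,0.15,-0.15],0.2],
    [[-0.0425,0.0,-0.0004],[0.1,0.15,-0.15],0.2],
    [[-0.0425,0.02,-0.0004],[0.1,0.15,-0.15],0.2],
    [[-0.0425,0.035,-0.0004],[0.1,0.15,-0.15],0.2],
    [[-0.0425,0.036,-0.0004],[0.1,0.15,-0.15],0.2],
  ],
)

```text
t: 21.05
tool_pos: [0.5756, -0.2187, 0.1357]
tool_rot: [-1.212, 1.214, -1.203]
contact_force: [-0.9, 0.3, -2.1]
opening: 0.0241
```

```bash
python3 st.py .5772 -.2207 .136
```

```text
21.05 [ 0.5756 -0.2187  0.1357] F [-0.9  0.3 -2.1] T [ 0.   -0.02  0.03] op 0.0241 fix [ 0.32  0.08 -0.19]
mv [ 0.002  -0.0003  0.0016]
```

>>> arm_command(
  steps=[
    [[0.002,0,0.0016],[0.3,0,-0.2],0.2],
    [[0.002,0,0.0016],[0.3,0,-0.2],0.2],
    [[0.002,0,0.0016],[0.3,0,-0.2],0.2],
    [[0.002,0,0.0016],[0.3,0,-0.2],0.2],
  ],
)

```text
t: 21.45
tool_pos: [0.5776, -0.2211, 0.1365]
tool_rot: [-1.21, 1.207, -1.209]
contact_force: [-0.2, 0.3, -0.7]
opening: 0.0235
```

```bash
python3 st.py .5772 -.2207 .136
```

```text
21.45 [ 0.5776 -0.2211  0.1365] F [-0.2  0.3 -0.7] T [-0.01 -0.01 -0.05] op 0.0235 fix [-0.05  0.07  0.05]
mv [-0.0004  0.0005 -0.0004]
```

>>> arm_command(
  steps=[
    [[-0.0004,0.003,-0.0004],[0,0,0],0.2],
    [[-0.0004,0.006,-0.0004],[0,0,0],0.2],
    [[-0.0004,0.008,-0.0004],[0,0,0],0.2],
    [[-0.0004,0.009,-0.0004],[0,0,0],0.2],
  ],
)

```text
t: 21.85
tool_pos: [0.5769, -0.2206, 0.127]
tool_rot: [-1.21, 1.208, -1.209]
contact_force: [0.1, 0.3, -0.2]
opening: 0.024
```

```bash
python3 st.py .5772 -.2207 .127
```

```text
21.85 [ 0.5769 -0.2206  0.127 ] F [ 0.1  0.3 -0.2] T [ 0.01 -0.08  0.02] op 0.024 fix [-0.01  0.06  0.03]
mv [ 0.0001 -0.      0.0003]
```

>>> arm_command(
  steps=[
    [[0,0.008,0],[0,0,0],0.2],
    [[0,0.016,0],[0,0,0],0.2],
    [[0,0.022,0],[0,0,0],0.2],
    [[0,0.027,0],[0,0,0],0.2],
    [[0,0.03,0],[0,0,0],0.2],
  ],
)

```text
t: 22.35
tool_pos: [0.5766, -0.2204, 0.096]
tool_rot: [-1.21, 1.209, -1.208]
contact_force: [-0.9, -0.7, -0.2]
opening: 0.0239
```

```bash
python3 st.py .5772 -.2207 .093
```

```text
22.35 [ 0.5766 -0.2204  0.096 ] F [-0.9 -0.7 -0.2] T [-0.01 -0.03 -0.01] op 0.0239 fix [ 0.05  0.06 -0.  ]
mv [0.0003 0.003  0.0006]
```

>>> arm_command(
  steps=[
    [[0.0003,0.002,0.0005],[0,0,0],0.2],
    [[0.0003,0.004,0.0005],[0,0,0],0.2],
    [[0.0003,0.006,0.0005],[0,0,0],0.2],
    [[0.0003,0.008,0.0005],[0,0,0],0.2],
    [[0.0003,0.008,0.0005],[0,0,0],0.2],
  ],
)

```text
t: 22.85
tool_pos: [0.5773, -0.2209, 0.0885]
tool_rot: [-1.21, 1.209, -1.208]
contact_force: [-1.5, 0.3, 2.8]
opening: 0.0237
```

```bash
python3 st.py .5772 -.2207 .0847
```

```text
22.85 [ 0.5773 -0.2209  0.0885] F [-1.5  0.3  2.8] T [ 0.06  0.22 -0.03] op 0.0237 fix [0.02 0.06 0.02]
mv [-0.0002  0.0038 -0.0001]
```

>>> arm_command(
  steps=[
    [[0,0.002,0],[0,0,0],0.2],
    [[0,0.003,0],[0,0,0],0.2],
    [[0,0.0035,0],[0,0,0],0.2],
    [[0,0.004,0],[0,0,0],0.2],
  ],
  force=80,
)

```text
t: 23.25
tool_pos: [0.5774, -0.221, 0.0848]
tool_rot: [-1.21, 1.208, -1.209]
contact_force: [-2.3, 0.9, 6.5]
opening: 0.0228
```

```bash
python3 st.py .5772 -.2207 .0847
```

```text
23.25 [ 0.5774 -0.221   0.0848] F [-2.3  0.9  6.5] T [ 0.2   0.48 -0.01] op 0.0228 fix [0.   0.06 0.03]
mv [-0.0003  0.0001 -0.0002]
```

>>> arm_command(
  steps=[
    [[0,0.0015,0],[0,0,0],0.2],
    [[0,0.0025,0],[0,0,0],0.2],
    [[0,0.003,0],[0,0,0],0.2],
  ],
)

```text
t: 23.55
tool_pos: [0.5779, -0.2214, 0.0846]
tool_rot: [-1.211, 1.208, -1.209]
contact_force: [-6.9, 2.6, 16.8]
opening: 0.0229
```

```bash
python3 st.py .5772 -.2207 .0847
```

```text
23.55 [ 0.5779 -0.2214  0.0846] F [-6.9  2.6 16.8] T [ 0.5   1.5  -0.03] op 0.0229 fix [-0.01  0.07  0.07]
mv [-0.0007 -0.0001 -0.0007]
```

>>> arm_command(
  steps=[
    [[0,0,0],[0,0,0],0.2],
    [[0,0,0],[0,0,0],0.5],
    [[0,-0.001,0],[0,0,0],0.6],
    [[0,-0.001,0],[0,0,0],0.6],
    [[0,-0.001,0],[0,0,0],0.6],
  ],
)

```text
t: 24.05
tool_pos: [0.5778, -0.2213, 0.0852]
tool_rot: [-1.211, 1.208, -1.209]
contact_force: [-0.0, -0.0, 0.5]
opening: 0.0511
```

>>> arm_command(
  steps=[
    [[0,-0.02,0],[0,0,0],0.6],
    [[0,-0.05,0],[0,0,0],0.6],
    [[0,-0.08,0],[0,0,0],0.6],
    [[0.02,-0.09,0],[0,0,0],0.6],
    [[0.04,-0.09,0],[0,0,0],0.6],
  ],
)

```text
t: 24.55
tool_pos: [0.5791, -0.263, 0.1775]
tool_rot: [-1.21, 1.203, -1.212]
contact_force: [0.4, -0.8, 1.1]
opening: 0.0514
```

```bash
python3 st.py
python3 - <<'E'
from ov import *
d=ctrl.get_image("wrist");save(d,"w17.png");mem("w17",d)
d=ctrl.get_image("side");mem("s17",d);d2=ctrl.get_image("scene");mem("c17",d2)
x,y=.578,-.2212
for dd,n in ((d,"a.png"),(d2,"b.png")):
    it=[(circ(dd,x,y,.036,.015),(0,0,255)),(circ(dd,x,y,.066,.022),(0,255,0)),(circ(dd,x,y,.074,.022),(0,255,0)),(circ(dd,x,y,.080,.018),(255,0,0)),(circ(dd,x,y,.1,.013),(255,0,255)),(circ(dd,x,y,.12,.006),(0,255,255))]
    b=proj(dd,[x,y,.08]);draw(dd,it,b[0],b[1],n,25,16,1.3)
cv2.imwrite("pics/o17.png",cv2.resize(np.hstack([cv2.imread("pics/a.png"),cv2.imread("pics/b.png")]),(800,400)))
E
python3 st.py
```

```text
24.55 [ 0.5791 -0.263   0.1775] F [ 0.4 -0.8  1.1] T [-0.   -0.03 -0.03] op 0.0514 fix [-0.21  0.12  0.21]
24.7 [ 0.5768 -0.2628  0.173 ] F [-0.5  0.3 -0.6] T [ 0.04  0.03 -0.  ] op 0.051 fix [ 0.16 -0.08 -0.03]
```

View pics/o17.png

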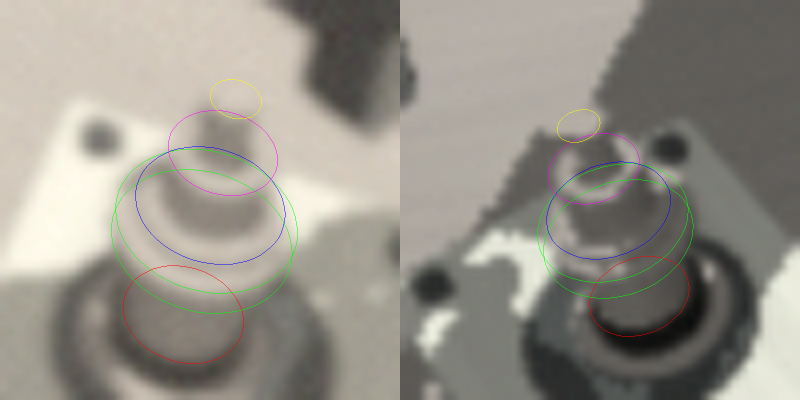

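View pics/w17.png

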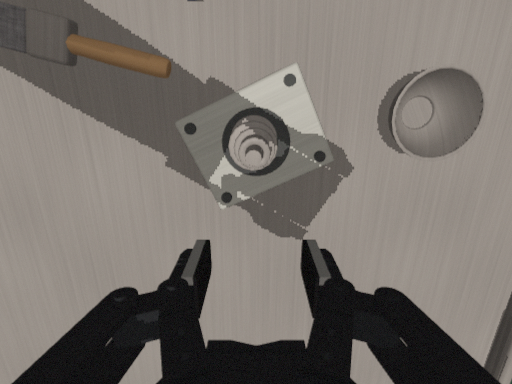

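Run:
```python
from ov import *
d=rec("w17");x,y=.5788,-.2209
for n,dz in (("a.png",0),("b.png",.006)):
    it=[(circ(d,x,y,.074+dz,.022),(0,255,0)),(circ(d,x,y,.08+dz,.018),(255,0,0)),(circ(d,x,y,.1+dz,.013),(255,0,255)),(circ(d,x,y,.12,.006),(0,255,255)),(circ(d,x,y,.036+dz,.018),(0,0,255))]
    draw(d,it,145,254,n,25,16,1.0)
cv2.imwrite("pics/o18.png",cv2.resize(np.hstack([cv2.imread("pics/a.png"),cv2.imread("pics/b.png")]),(800,400)))
cv2.imwrite("pics/o18a.png",cv2.imread("pics/a.png"))
```

```text
(no output)
```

View pics/o18.png

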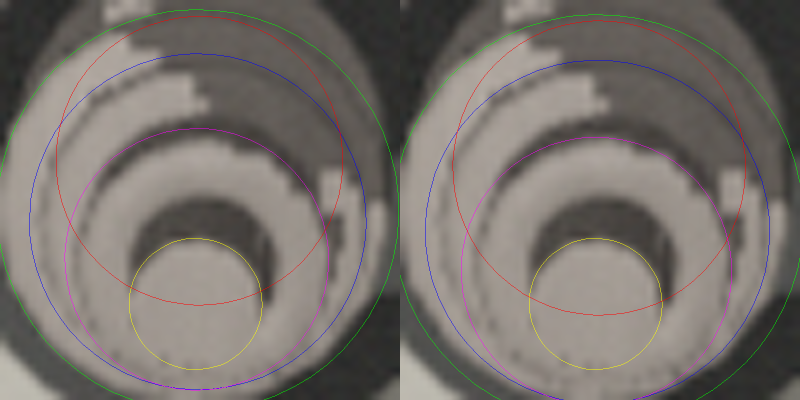

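View pics/o18a.png

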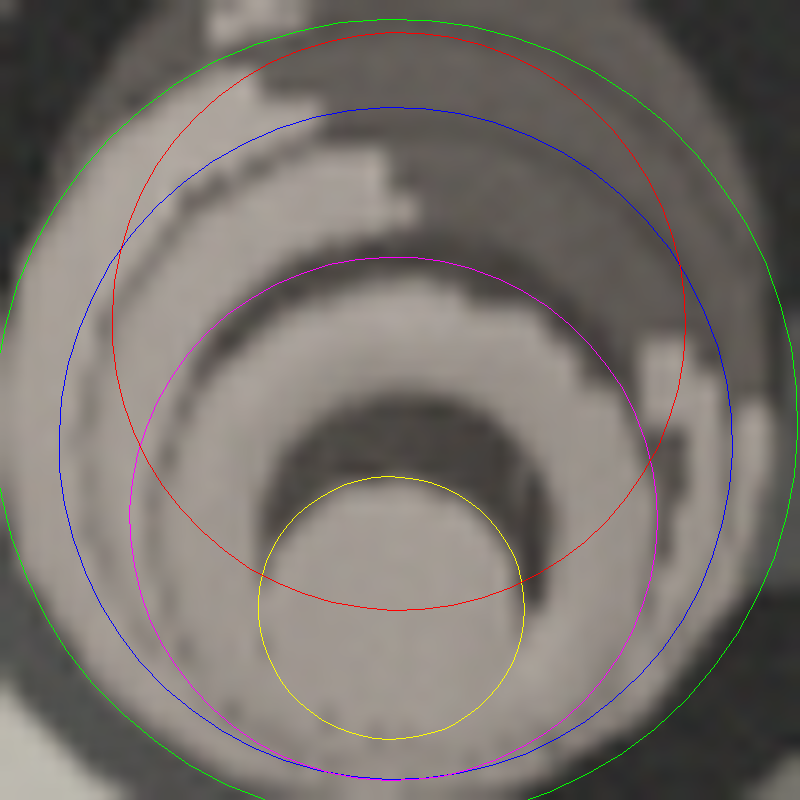

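>>> arm_command(
  steps=[
    [[0,-0.03,0],[0,0,0],0.6],
    [[0,-0.03,0],[0,0,0],0.6],
    [[0,-0.03,0],[0,0,0],0.6],
  ],
)

```text
t: 25.0
tool_pos: [0.5768, -0.2628, 0.2019]
tool_rot: [-1.21, 1.213, -1.208]
contact_force: [-0.0, -0.0, -0.1]
opening: 0.0513
```

```bash
python3 st.py; python3 -c "
from station import ctrl
print(ctrl.finish_job())"
```

```text
25.0 [ 0.5768 -0.2628  0.2019] F [-0.  -0.  -0.1] T [-0.01  0.03 -0.01] op 0.0513 fix [ 0.19 -0.09 -0.06]
the job is handed in; nothing more can be done
None
```

The spacer, washer and flanged bushing (flange down) are on the stud in that order, pressed down to a hard stop. I released them and handed the job in at 25.0 s.

- **Threading:** The spacer first landed on top of the stud. I felt for it with at most about 11 N, moved over, and it went on. The washer and bushing went on at the first try.
- **Pressing:** The seat slid at about 6.5 N. It then stopped dead at about 18 N, which is below the 35 N limit. At that point I estimate the bushing's underside at 73.9 mm ± 1 mm above the hub's underside, against a target of 74 mm.
- **Last checks:** The pictures show the stack complete and in order around the stud. The gripper is well clear with no contact force. I never touched the bowl, brush or cup. The last pictures show the bowl and brush in place; I did not look at the cup again.
- **What did not confirm:** Outlines of the finished stack drawn over the last pictures were 1–2 pixels off, with some edges 8–9% narrower than drawn. The pictures could therefore not confirm the seated height to the 2 mm tolerance. That height rests on the hard stop and the measured tool height.

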